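# Tip salvaged parts into the sorting tray

## Task

First slide the plywood parts tray forward, flat on the bench, until it stands centred and square on the grey mat. Then empty every dish by its spout into the tray compartment that already holds parts of that kind (tip the parts out, do not pick them out of the dish with the fingers), so that each part ends in its own compartment, and stand each empty dish upright on the low plywood board on the right. The tray stays on the mat, and the other things on the bench stay where they are.

Things in the scene. Friction and masses are not known exactly. Their poses are not given: they have to be found in the camera images.
- mat_centre (a point): Centre of the grey antistatic mat, 260 mm (its x) by 320 mm (its y), under 1 mm thick, lying on the bench in front of the robot. Its x axis points roughly away from the robot, y to the left, z up. It is fixed; things slide freely onto it.
- tray_centre (a point): Loose open plywood parts tray, 156 mm (x) by 216 mm (y), 40 mm high, 0.55 kg, behind the mat at first. This point: its centre, 20 mm over the bench; z up. Outer walls 8 mm thick (can be pinched from above), dividers 4 mm thick and 36 mm high. Compartments, 68 (x) by 64 mm (y) inside, at x = -36, 36 and y = -68, 0, 68 mm; those at (-36, 0) and (36, -68) are empty spares. Slides at 2 to 6 N.
- cell_relay (a point): Middle of the floor (5 mm over the bench) of the tray compartment that already holds two relays; in the tray at x = -36, y = 68 mm. Same axes as the tray. Those two are stuck down on its -x side, within 31 mm of that wall and at most 16 mm high.
- cell_capacitor (a point): Middle of the floor (5 mm over the bench) of the tray compartment that already holds two capacitors; in the tray at x = -36, y = -68 mm. Same axes as the tray. Those two are stuck down on its -x side, within 31 mm of that wall and at most 16 mm high.
- cell_choke (a point): Middle of the floor (5 mm over the bench) of the tray compartment that already holds two chokes; in the tray at x = 36, y = 68 mm. Same axes as the tray. Those two are stuck down on its -x side, within 31 mm of that wall and at most 16 mm high.
- cell_spacer (a point): Middle of the floor (5 mm over the bench) of the tray compartment that already holds two spacers; in the tray at x = 36, y = 0 mm. Same axes as the tray. Those two are stuck down on its -x side, within 31 mm of that wall and at most 16 mm high.
- dish_relay_fin (a point): Loose dish for the relays (may be empty already), 90 g. Slippery aluminium pan 87 mm long (x), 42 wide, walls 22 high; open spout at its -x end (floor rising 4 mm): the parts slide out when it is tipped down 25 to 45 degrees. At +x (at first nearest the robot) a black grip fin, 24 (x) by 10 (y) by 58 mm high. This point: middle of the fin, 40 mm over the dish's underside; from it the spout's lip is at x -99, z -33 mm.
- dish_capacitor_fin (a point): Loose dish for the capacitors (may be empty already), 90 g. Slippery aluminium pan 87 mm long (x), 42 wide, walls 22 high; open spout at its -x end (floor rising 4 mm): the parts slide out when it is tipped down 25 to 45 degrees. At +x (at first nearest the robot) a black grip fin, 24 (x) by 10 (y) by 58 mm high. This point: middle of the fin, 40 mm over the dish's underside; from it the spout's lip is at x -99, z -33 mm.
- dish_choke_fin (a point): Loose dish for the chokes (may be empty already), 90 g. Slippery aluminium pan 87 mm long (x), 42 wide, walls 22 high; open spout at its -x end (floor rising 4 mm): the parts slide out when it is tipped down 25 to 45 degrees. At +x (at first nearest the robot) a black grip fin, 24 (x) by 10 (y) by 58 mm high. This point: middle of the fin, 40 mm over the dish's underside; from it the spout's lip is at x -99, z -33 mm.
- dish_spacer_fin (a point): Loose dish for the spacers (may be empty already), 90 g. Slippery aluminium pan 87 mm long (x), 42 wide, walls 22 high; open spout at its -x end (floor rising 4 mm): the parts slide out when it is tipped down 25 to 45 degrees. At +x (at first nearest the robot) a black grip fin, 24 (x) by 10 (y) by 58 mm high. This point: middle of the fin, 40 mm over the dish's underside; from it the spout's lip is at x -99, z -33 mm.
- relay1_c (a point): Centre of a loose relay, a black block 24 x 16 x 16 mm with copper legs at one end (its long axis is x; a ring's axis is z), about 15 g; absent in some runs. At first in its dish, in the flat part of the pan.
- relay2_c (a point): Centre of a loose relay, a black block 24 x 16 x 16 mm with copper legs at one end (its long axis is x; a ring's axis is z), about 15 g; absent in some runs. At first in its dish, in the flat part of the pan.
- capacitor1_c (a point): Centre of a loose capacitor, a blue cylinder 16 mm across and 26 mm long (its long axis is x; a ring's axis is z), about 15 g; absent in some runs. At first in its dish, in the flat part of the pan.
- capacitor2_c (a point): Centre of a loose capacitor, a blue cylinder 16 mm across and 26 mm long (its long axis is x; a ring's axis is z), about 15 g; absent in some runs. At first in its dish, in the flat part of the pan.
- capacitor3_c (a point): Centre of a loose capacitor, a blue cylinder 16 mm across and 26 mm long (its long axis is x; a ring's axis is z), about 15 g; absent in some runs. At first in its dish, in the flat part of the pan.
- choke1_c (a point): Centre of a loose choke, a copper-wound ring 24 mm across and 11 mm high (its long axis is x; a ring's axis is z), about 15 g; absent in some runs. At first in its dish, in the flat part of the pan.
- choke2_c (a point): Centre of a loose choke, a copper-wound ring 24 mm across and 11 mm high (its long axis is x; a ring's axis is z), about 15 g; absent in some runs. At first in its dish, in the flat part of the pan.
- spacer1_c (a point): Centre of a loose spacer, a brass hexagonal bar 10 mm thick and 32 mm long (its long axis is x; a ring's axis is z), about 15 g; absent in some runs. At first in its dish, in the flat part of the pan.
- spacer2_c (a point): Centre of a loose spacer, a brass hexagonal bar 10 mm thick and 32 mm long (its long axis is x; a ring's axis is z), about 15 g; absent in some runs. At first in its dish, in the flat part of the pan.
- board_top (a point): Middle of the top of the low plywood board for empty dishes, to the right of the mat: 250 mm (its x) by 220 mm (its y), 8 mm high with green edges, fixed. x points roughly away from the robot, z up. It has room for six dishes, two rows of three, with fins pointing along -x or +x.
- solder_reel: A bystander to be left where it is: solder reel, 54 mm across and 36 mm high (point: its underside).
- flux_jar: A bystander to be left where it is: small amber flux jar, 40 mm across and 45 mm high (point: its underside).
- screwdriver: A bystander to be left where it is: screwdriver 170 mm long, lying (point: near its middle).
- mouse: A bystander to be left where it is: computer mouse 100 x 58 x 28 mm (point: its underside).

How it is judged:
On the way, in this order (a step that is already met when the one before it is completed fails the run):
1. the tray stands flat on the mat, within 35 mm of its centre along each axis and square to it within 0.2 rad (x of tray_centre in the frame of mat_centre between -0.035 and 0.035 m and y of tray_centre in the frame of mat_centre between -0.035 and 0.035 m and angle between the x axis of tray_centre and the x axis of mat_centre, either way round below 0.2 rad and height (world z) of tray_centre below 0.026 m and angle between tray_centre's own z axis and vertical below 0.06 rad), for 0.2 s.
2. all the parts lie in the tray, each in the compartment of its kind (x of relay1_c in the frame of cell_relay between -0.034 and 0.034 m and y of relay1_c in the frame of cell_relay between -0.032 and 0.032 m and z of relay1_c in the frame of cell_relay between 0 and 0.033 m and x of relay2_c in the frame of cell_relay between -0.034 and 0.034 m and y of relay2_c in the frame of cell_relay between -0.032 and 0.032 m and z of relay2_c in the frame of cell_relay between 0 and 0.033 m and x of capacitor1_c in the frame of cell_capacitor between -0.034 and 0.034 m and y of capacitor1_c in the frame of cell_capacitor between -0.032 and 0.032 m and z of capacitor1_c in the frame of cell_capacitor between 0 and 0.033 m and x of capacitor2_c in the frame of cell_capacitor between -0.034 and 0.034 m and y of capacitor2_c in the frame of cell_capacitor between -0.032 and 0.032 m and z of capacitor2_c in the frame of cell_capacitor between 0 and 0.033 m and x of capacitor3_c in the frame of cell_capacitor between -0.034 and 0.034 m and y of capacitor3_c in the frame of cell_capacitor between -0.032 and 0.032 m and z of capacitor3_c in the frame of cell_capacitor between 0 and 0.033 m and x of choke1_c in the frame of cell_choke between -0.034 and 0.034 m and y of choke1_c in the frame of cell_choke between -0.032 and 0.032 m and z of choke1_c in the frame of cell_choke between 0 and 0.033 m and x of choke2_c in the frame of cell_choke between -0.034 and 0.034 m and y of choke2_c in the frame of cell_choke between -0.032 and 0.032 m and z of choke2_c in the frame of cell_choke between 0 and 0.033 m and x of spacer1_c in the frame of cell_spacer between -0.034 and 0.034 m and y of spacer1_c in the frame of cell_spacer between -0.032 and 0.032 m and z of spacer1_c in the frame of cell_spacer between 0 and 0.033 m and x of spacer2_c in the frame of cell_spacer between -0.034 and 0.034 m and y of spacer2_c in the frame of cell_spacer between -0.032 and 0.032 m and z of spacer2_c in the frame of cell_spacer between 0 and 0.033 m), for 0.2 s.
At the end, for the whole second after the job is handed in: Tray flat on the mat, centred within 35 mm along each mat axis, square within 0.2 rad; every part inside the compartment of its kind, below the wall tops; every dish upright (0.1 rad) and still on the low board, its fin over the board (at most 10 mm past its near or far edge) (all of step 1 and all of step 2 and linear speed of each of tray, dish_relay, dish_capacitor, dish_choke, dish_spacer below 0.02 m/s and x of dish_relay_fin in the frame of board_top between -0.135 and 0.135 m and y of dish_relay_fin in the frame of board_top between -0.11 and 0.11 m and z of dish_relay_fin in the frame of board_top between 0.036 and 0.046 m and angle between each of dish_relay_fin, dish_capacitor_fin, dish_choke_fin, dish_spacer_fin's own z axis and vertical below 0.1 rad and x of dish_capacitor_fin in the frame of board_top between -0.135 and 0.135 m and y of dish_capacitor_fin in the frame of board_top between -0.11 and 0.11 m and z of dish_capacitor_fin in the frame of board_top between 0.036 and 0.046 m and x of dish_choke_fin in the frame of board_top between -0.135 and 0.135 m and y of dish_choke_fin in the frame of board_top between -0.11 and 0.11 m and z of dish_choke_fin in the frame of board_top between 0.036 and 0.046 m and x of dish_spacer_fin in the frame of board_top between -0.135 and 0.135 m and y of dish_spacer_fin in the frame of board_top between -0.11 and 0.11 m and z of dish_spacer_fin in the frame of board_top between 0.036 and 0.046 m); the robot touches nothing.
It fails at once if the parts tray is lifted more than 30 mm or tipped up (height (world z) of tray_centre above 0.05 m or angle between tray_centre's own z axis and vertical above 0.3 rad).
It fails at once if a part is picked out of a dish with the fingers instead of being tipped out ((contact force between the fingers and relay1 above 1.5 N and distance between relay1_c and dish_relay_fin below 0.11 m and y of relay1_c in the frame of dish_relay_fin between -0.021 and 0.021 m and x of relay1_c in the frame of dish_relay_fin below -0.015 m and z of relay1_c in the frame of dish_relay_fin below -0.015 m) or (contact force between the fingers and relay2 above 1.5 N and distance between relay2_c and dish_relay_fin below 0.11 m and y of relay2_c in the frame of dish_relay_fin between -0.021 and 0.021 m and x of relay2_c in the frame of dish_relay_fin below -0.015 m and z of relay2_c in the frame of dish_relay_fin below -0.015 m) or (contact force between the fingers and capacitor1 above 1.5 N and distance between capacitor1_c and dish_capacitor_fin below 0.11 m and y of capacitor1_c in the frame of dish_capacitor_fin between -0.021 and 0.021 m and x of capacitor1_c in the frame of dish_capacitor_fin below -0.015 m and z of capacitor1_c in the frame of dish_capacitor_fin below -0.015 m) or (contact force between the fingers and capacitor2 above 1.5 N and distance between capacitor2_c and dish_capacitor_fin below 0.11 m and y of capacitor2_c in the frame of dish_capacitor_fin between -0.021 and 0.021 m and x of capacitor2_c in the frame of dish_capacitor_fin below -0.015 m and z of capacitor2_c in the frame of dish_capacitor_fin below -0.015 m) or (contact force between the fingers and capacitor3 above 1.5 N and distance between capacitor3_c and dish_capacitor_fin below 0.11 m and y of capacitor3_c in the frame of dish_capacitor_fin between -0.021 and 0.021 m and x of capacitor3_c in the frame of dish_capacitor_fin below -0.015 m and z of capacitor3_c in the frame of dish_capacitor_fin below -0.015 m) or (contact force between the fingers and choke1 above 1.5 N and distance between choke1_c and dish_choke_fin below 0.11 m and y of choke1_c in the frame of dish_choke_fin between -0.021 and 0.021 m and x of choke1_c in the frame of dish_choke_fin below -0.015 m and z of choke1_c in the frame of dish_choke_fin below -0.015 m) or (contact force between the fingers and choke2 above 1.5 N and distance between choke2_c and dish_choke_fin below 0.11 m and y of choke2_c in the frame of dish_choke_fin between -0.021 and 0.021 m and x of choke2_c in the frame of dish_choke_fin below -0.015 m and z of choke2_c in the frame of dish_choke_fin below -0.015 m) or (contact force between the fingers and spacer1 above 1.5 N and distance between spacer1_c and dish_spacer_fin below 0.11 m and y of spacer1_c in the frame of dish_spacer_fin between -0.021 and 0.021 m and x of spacer1_c in the frame of dish_spacer_fin below -0.015 m and z of spacer1_c in the frame of dish_spacer_fin below -0.015 m) or (contact force between the fingers and spacer2 above 1.5 N and distance between spacer2_c and dish_spacer_fin below 0.11 m and y of spacer2_c in the frame of dish_spacer_fin between -0.021 and 0.021 m and x of spacer2_c in the frame of dish_spacer_fin below -0.015 m and z of spacer2_c in the frame of dish_spacer_fin below -0.015 m)).
It fails at once if a bystander is shoved more than 50 mm out of place (distance of any of solder_reel, flux_jar, screwdriver, mouse from where it was at the start of the episode above 0.05 m).
Of relay1, relay2, capacitor1, capacitor2, capacitor3, choke1, choke2, spacer1, spacer2 only 5 to 8 are there at a start; the rules pass over those that are not, and their reading is None.
At some moment in a run one of tray, dish_relay, dish_capacitor, dish_choke, dish_spacer may be knocked a few centimetres aside while the robot is not near it.
It also fails if it takes over 200 s, if anything falls off the work surface, if the arm or the gripper's body presses on something with over 40 N, if the wrist force passes 120 N, or if a joint passes its speed limit or range.

## Robot

A 6-joint arm with a two-finger parallel gripper is mounted at the origin on the work surface. World frame = base frame: x ahead of the robot, y to its left, z up, the work surface at z = 0. Lengths are in m, angles in rad, forces in N, time in s.
With the tool pointing down it reaches from about 0.4 to 0.825 m from the base axis. Payload 7 kg.
Tool frame: the origin (TCP) lies at the centre of the arm's flange, where the gripper is bolted on; the fingertips stand 178 mm ahead of it and the grasp point (between the pads) lies ahead of it (tcp_to_grasp is the z of the grasp point in the tool frame, in m); z points along the fingers, x is the direction in which the jaws open and shut, and the axes are right-handed (so a half turn about z gives the same grasp; the last joint's range is limited). The gripper opens to 88 mm and grips with 3 to 60 N. Pads are 19 mm wide; open, the fingers measure 130 mm over their backs; the gripper's body (78 mm by 193 mm) begins 47 mm behind the grasp point.
Start: joints at [-0.846, 0.359, 0.012, 0, -1.224, -0.288], TCP at [0.286, -0.612, 0.405] pointing down, gripper open.
Joint ranges: [-3.07, 3.07], [-1.43, 2.12], [-1.02, 1.25], [-3.03, 1.67], [-3.05, -0], [-3.03, 3.03]. Speed limits (rad/s): [2.39, 2.39, 3.01, 3.14, 3.14, 3.14].

## Interface

Orientations are given as [roll, pitch, yaw] about the fixed x, y, z axes, in that order (R = Rz(yaw) Ry(pitch) Rx(roll)).
In Python, from station import get_state, grab_frame, job_done, tcp_to_grasp gives the robot as it stands.
- The arm moves only by the tool drive_tool, never from a script. Its argument "moves" is a list of rows, each a list of 7 numbers: the shift along the tool's x, y, z in mm, then the turn, a rotation vector about the tool's x, y, z in degrees, then the closure, from -1 (fully open) to 1 (shut), so that 0 is half open. In form: [[dx, dy, dz, ax, ay, az, claw], ...]. A call has 1 to 12 rows; each row is the pose to reach, as a shift and turn from the pose commanded when the call began, along the tool's axes at that moment; what a row does not reach only later rows make up. A row lasts 1/8 s, in which the tool goes at most 62.5 mm and 10.7 degrees, less where a joint would pass 70% of its speed; a pose out of reach is approached as far as the arm can. A call with a gripper value outside its range is refused whole. The fingers move at their own pace and stop on an object; "grip_force" is the grip in N (left out, the last holds). Time passes only in rows, so rows that repeat a pose let the fingers close. It gives the time, the measured TCP pose, the force and the opening at its end, in the units of the state.
- get_state(): the state, without advancing time (a new reading comes with each control period).
- grab_frame(name): name is "scene" or "top" or "wrist"; returns a dict with "img" (400x640x3 uint8, red, green, blue), "range_z" (400x640 float32, m along the optical axis (not along the pixel's ray), 0 where there is no reading), "fovy" (degrees; the focal length in pixels is half the picture's height over the tangent of half this angle, whatever the lens; pixels are square), "cx", "cy" (the principal point, pixels), "rvec" (rotation vector, rad) and "tvec" (3), from world to camera coordinates, as OpenCV has them. Camera axes: x right, y down, z forward; pixel columns grow to the right and rows downward; lengths in m; the calibration is good to about 2 mm. The wrist camera is an equidistant fisheye: a pixel r from the principal point sees the ray r / f radians off the axis. A picture is of the moment at which its call begins.
- job_done(): hands the job in, once; it reports no verdict.
The state is a dict: "t": time; "q": joint angles; "qd": joint speeds; "joint_efforts": joint torques, N m; "eef_pos": TCP position; "ee_rot": TCP orientation; "force": force on the tool from outside, world axes, zero at the start; "moment": the same for the moment, N m; "width": finger opening in m.
Only numpy, scipy, OpenCV 4.12 (cv2) and the standard library are available. Lean on these libraries where they do the work, as an engineer would, in place of code of your own. Each camera call takes 0.05 s, during which the arm holds its last target. There are 200 camera calls.

## Working session

There is one attempt and no reset: what is moved stays moved. The work goes in short steps, Python scripts to look and compute and a tool call to move; the robot and the scene stay as the last step left them, time stands still between calls to the robot, and variables do not carry over. Pictures are saved under pics/ and viewed, about 12 in all and at most 16, crops included, and the job is handed in when it is done.

Besides the shell and the picture viewer there is one more tool, called after "Emit:" by a JSON object that holds its "method" and its "body". drive_tool: Moves the arm, as the interface text tells. Its arguments: {"type":"object","properties":{"moves":{"type":"array"},"grip_force":{"type":"number"}},"required":["moves"]}

```bash
ls; mkdir -p pics
cat > h.py <<'E'
import numpy as np, cv2
from scipy.spatial.transform import Rotation as R
from station import *
def save(f,name): cv2.imwrite('pics/'+name,f['img'][:,:,::-1])
def cloud(f):
    H,W=f['range_z'].shape; fl=H/2/np.tan(np.radians(f['fovy']/2))
    u,v=np.meshgrid(np.arange(W),np.arange(H)); z=f['range_z']
    P=np.stack([(u-f['cx'])*z/fl,(v-f['cy'])*z/fl,z],-1)
    M=R.from_rotvec(np.ravel(f['rvec'])).as_matrix()
    return (P-np.ravel(f['tvec']))@M
def proj(f,p):
    H=f['img'].shape[0]; fl=H/2/np.tan(np.radians(f['fovy']/2))
    c=R.from_rotvec(np.ravel(f['rvec'])).apply(np.atleast_2d(p))+np.ravel(f['tvec'])
    return c[:,:2]/c[:,2:]*fl+[f['cx'],f['cy']]
E
python3 - <<'E'
from h import *
s=get_state(); print(s, tcp_to_grasp)
for n in('top','scene'):
    f=grab_frame(n); save(f,n+'0.png'); np.savez('pics/'+n+'0.npz',**f)
    M=R.from_rotvec(np.ravel(f['rvec'])).as_matrix(); print(n,f['fovy'],-M.T@np.ravel(f['tvec']),M[2])
E
```

```text
pics
{'t': 0.0, 'q': array([-8.45886118e-01,  3.59383557e-01,  1.10886041e-02, -3.49169818e-04,
       -1.22408942e+00, -2.88109616e-01]), 'qd': array([ 0.00037309,  0.00053716, -0.00087045,  0.00149585, -0.00063914,
        0.00023501]), 'joint_efforts': array([ 1.76365966e-04, -5.82722747e+01,  2.93052703e+01,  6.99711934e+00,
        6.84271901e-03, -1.30273766e-04]), 'eef_pos': array([ 0.28548354, -0.61145381,  0.40373772]), 'ee_rot': array([-3.1414561e+00, -1.6158616e-03,  2.0074779e+00]), 'force': array([0.83193611, 0.15385262, 0.20529177]), 'moment': array([-0.01074386,  0.06210736, -0.00732531]), 'width': 0.08763938377536792} 0.1593
top 43.66359977570289 [0.44989015 0.0905203  1.3506309 ] [ 0.07946443 -0.01903467 -0.99665595]
scene 43.19537698611159 [ 1.44937424 -0.07601047  0.85646378] [-0.74599375  0.12866379 -0.65340566]
```

View pics/top0.png

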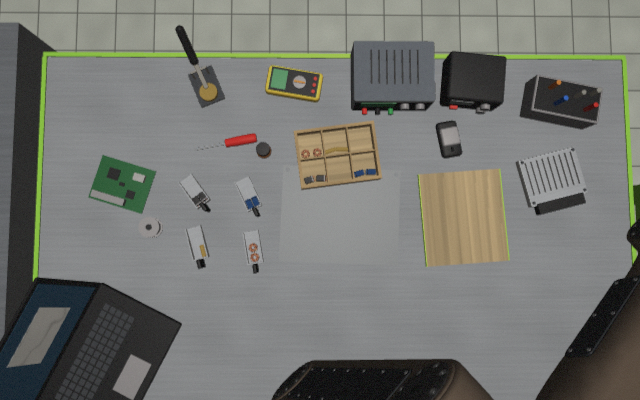

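View pics/scene0.png

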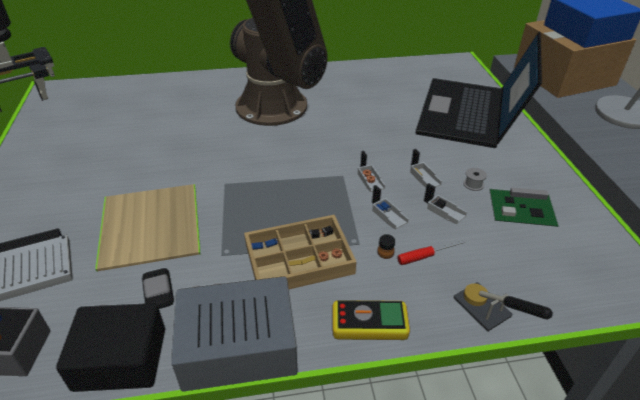

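The top view shows the tray near (338,155), the mat at (340,213), and the board at (463,217). The dishes are choke (253,245), spacer (197,243), capacitor (248,194) and relay (195,190), with their fins on the robot side. Next I'll turn these into world poses.

```bash
cat >> h.py <<'E'
def rect(P,m):
    p=P[m][:,:2].astype(np.float32)*1000
    lab=cv2.minAreaRect(p); return np.round(lab[0],1),np.round(lab[1],1),round(lab[2],1)
def big(m,seed=None):
    n,l,st,c=cv2.connectedComponentsWithStats(m.astype(np.uint8))
    return l==(1+st[1:,4].argmax())
def box(u0,u1,v0,v1):
    m=np.zeros((400,640),bool); m[v0:v1,u0:u1]=1; return m
E
python3 - <<'E'
from h import *
f=dict(np.load('pics/top0.npz')); P=cloud(f); z=P[...,2]; img=f['img'].astype(int)
hsv=cv2.cvtColor(f['img'],cv2.COLOR_RGB2HSV)
print('bench z',np.median(z[box(300,380,265,300)]),np.median(z[box(200,270,270,290)]))
t=box(285,390,115,195)&(z>.02); print('tray',rect(P,big(t)), np.percentile(z[t],[50,95]))
print('mat rgb',img[230,340],'bench',img[230,265],img[280,340])
g=img.sum(-1); m=box(270,410,160,275)
mm=m&(np.abs(img-img[230,340]).sum(-1)<15)&(np.abs(z)<.006); print('mat',rect(P,big(mm)),mm.sum())
b=box(405,520,160,275)&(hsv[...,1]>50)&(abs(z-.008)<.006); print('board',rect(P,big(b)),b.sum())
cs=dict(relay=(175,220,170,220),cap=(228,270,170,222),spacer=(178,216,220,275),choke=(236,272,222,280))
for k,c in cs.items():
    B=box(*c); d=big(B&(z>.0035)); print(k,'all',rect(P,d),'fin',P[B&(z>.048)].mean(0).round(4) if (B&(z>.048)).any() else 0,(B&(z>.048)).sum(),z[B].max().round(4))
for n,c in dict(reel=(135,165,212,242),jar=(254,275,140,160)).items():
    print(n,rect(P,box(*c)&(z>.02)))
v=[cv2.resize(f['img'][c[2]:c[3],c[0]:c[1]],(380,280),interpolation=cv2.INTER_CUBIC) for c in [(165,275,170,278)]]
cv2.imwrite('pics/d0.png',cv2.resize(f['img'][115:278,165:395],None,fx=3.4,fy=3.4,interpolation=cv2.INTER_CUBIC)[:,:,::-1])
E
```

```text
bench z 0.0007586123941711761 0.0008966722898912345
tray (array([609.6,  -2.7]), array([293. , 225.7]), 7.3) [0.03864762 0.04481992]
mat rgb [146 147 147] bench [136 138 138] [138 139 140]
mat (array([516.9,  -5.1]), array([323.1, 264.9]), 87.1) 8464
board (array([ 512.1, -341.8]), array([250.3, 230.7]), 4.2) 7385
relay all (array([510.1, 269.7]), array([368.1,  86.3]), 58.2) fin [0.5128 0.281  0.4057] 52 1.3506
cap all (array([522.1, 194.2]), array([242.7,  70.3]), 39.0) fin [0.5133 0.199  0.2378] 43 1.3506
spacer all (array([415.6, 258.4]), array([323.5, 113.4]), 82.2) fin [0.4014 0.3045 0.3211] 49 1.3506
choke all (array([447.4, 189.2]), array([110.4, 163.7]), 35.4) fin [0.398  0.1803 0.4338] 55 1.3506
reel (array([480.4, 307. ]), array([434.1,  52.4]), 88.9)
jar (array([587.3, 150. ]), array([299.1,  35.5]), 26.0)
```

View pics/d0.png

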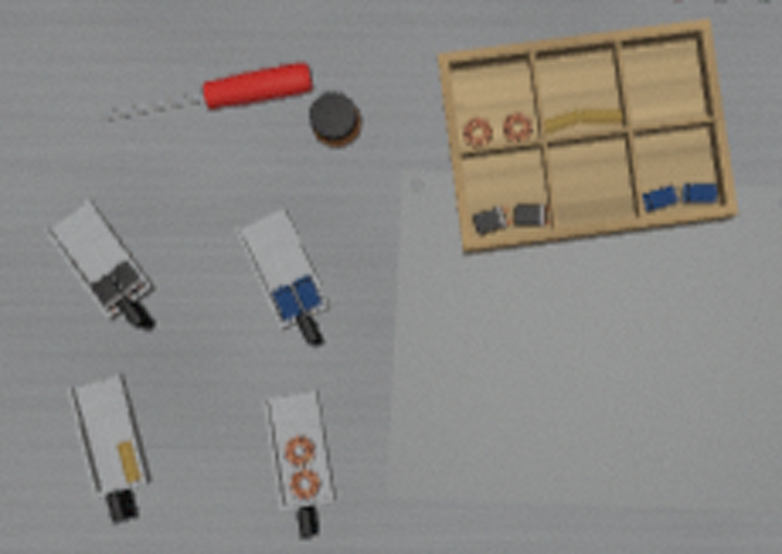

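The crop shows 2 relays, 2 capacitors, 1 spacer and 2 chokes, all at the fin end of their dishes. Depth dropouts spoiled the rectangles, so I'll filter them out and redo the fit.

```bash
cat >> h.py <<'E'
def dish(P,B,ok):
    """fin top mean and pan axis -> fin xy, yaw of dish x axis (spout->fin)"""
    z=P[...,2]; fin=P[B&ok&(z>.046)&(z<.075)]
    pan=P[B&ok&(z>.012)&(z<.032)][:,:2]
    fc=np.median(fin,0)[:2] if len(fin) else np.zeros(2)
    r=cv2.minAreaRect((P[B&ok&(z>.009)&(z<.028)][:,:2]*1000).astype(np.float32))
    return fc.round(4),len(fin),np.round(r[0],1),np.round(r[1],1),round(r[2],1)
E
python3 - <<'E'
from h import *
f=dict(np.load('pics/top0.npz')); P=cloud(f); z=P[...,2]; img=f['img'].astype(int)
ok=f['range_z']>.5
hsv=cv2.cvtColor(f['img'],cv2.COLOR_RGB2HSV)
t=ok&box(285,390,115,195)&(z>.02)&(z<.06)&(hsv[...,1]>50); print('tray',rect(P,big(t)))
cs=dict(relay=(175,220,170,220),cap=(228,270,170,222),spacer=(178,216,220,275),choke=(236,272,222,280))
for k,c in cs.items():
    print(k,dish(P,box(*c),ok))
    # colour based silhouette: black fin pixels
    bl=box(*c)&(img.sum(-1)<120); 
    print('  fin rect',rect(P,bl&ok&(z>.045)&(z<.075)) )
b=ok&box(405,520,160,275)&(hsv[...,1]>50)&(abs(z-.008)<.006); print('board',rect(P,big(b)))
f=dict(np.load('pics/scene0.npz')); P=cloud(f); z=P[...,2]; img=f['img'].astype(int); ok=f['range_z']>.3
for k,c in dict(relay=(418,470,180,225),cap=(366,412,182,230),spacer=(406,440,146,186),choke=(354,386,148,190)).items():
    print(k,dish(P,box(*c),ok))
hsv=cv2.cvtColor(f['img'],cv2.COLOR_RGB2HSV)
t=ok&box(235,365,205,295)&(z>.02)&(z<.06)&(hsv[...,1]>50); print('tray',rect(P,big(t)))
E
```

```text
tray (array([677.3,   1.5]), array([157.5, 216.3]), 7.6)
relay (array([0.5352, 0.351 ]), 40, array([568.7, 380.7]), array([110.9,  51.1]), 35.5)
  fin rect (array([537.2, 348.1]), array([21.1,  4.3]), 25.9)
cap (array([0.5246, 0.2168]), 37, array([566. , 230.5]), array([112. ,  53.9]), 25.3)
  fin rect (array([525.3, 215.6]), array([23.6,  7.6]), 39.7)
spacer (array([0.389 , 0.3592]), 40, array([424.9, 375.9]), array([117.6,  54.8]), 13.1)
  fin rect (array([390.8, 359. ]), array([16.1,  7.2]), 14.0)
choke (array([0.3761, 0.2164]), 41, array([419.9, 230.5]), array([107.8,  53.2]), 9.7)
  fin rect (array([378.9, 217.2]), array([19.1,  8.5]), 9.2)
board (array([ 512.1, -341.8]), array([250.3, 230.7]), 4.2)
relay (array([0.5404, 0.3511]), 50, array([550.1, 403.8]), array([127.7, 160.4]), 78.6)
cap (array([0.53  , 0.2165]), 45, array([537.8, 234.4]), array([173.2,  63.5]), 8.8)
spacer (array([0.3991, 0.3568]), 51, array([430.6, 371.9]), array([106.6,  46.4]), 14.6)
choke (array([0.39  , 0.2158]), 61, array([422.4, 225.2]), array([113.2,  45.3]), 9.4)
tray (array([679.5,   2.7]), array([162. , 217.1]), 7.7)
```

```bash
cat >> h.py <<'E'
def goal(x,y,z,yaw,tilt=0,off=(0,0,0)):
    """delta (mm, deg) from present pose so that grasp point + off (tool frame, m) is at x,y,z"""
    s=get_state(); r0=R.from_euler('xyz',s['ee_rot']); r1=R.from_euler('z',yaw,degrees=True)*R.from_euler('x',180+tilt,degrees=True)
    t=np.array([x,y,z])-r1.apply(np.array([0,0,tcp_to_grasp])+off)
    d=r0.inv().apply(t-s['eef_pos'])*1000; w=np.degrees((r0.inv()*r1).as_rotvec())
    print('tcp',t.round(3),'delta',d.round(1),w.round(1),'n',int(np.ceil(max(np.linalg.norm(d)/62.5,np.linalg.norm(w)/10.7))))
def here(tilt=False):
    s=get_state(); r=R.from_euler('xyz',s['ee_rot']); print('grasp',(s['eef_pos']+r.apply([0,0,tcp_to_grasp])).round(4),np.degrees(s['ee_rot']).round(1),'F',s['force'].round(1),'w',round(s['width'],4),'t',s['t'],'q',s['q'].round(2))
E
python3 -c "
from h import *
goal(.605,-.008,.10,-172.4)"
```

```text
tcp [ 0.605 -0.008  0.259] delta [411.5 544.8 145. ] [  0.   -0.1 -72.6] n 12
```

Emit:
{"method": "drive_tool", "body": {"moves": [[411,545,145,0,0,-72.6,-0.3],[411,545,145,0,0,-72.6,-0.3],[411,545,145,0,0,-72.6,-0.3],[411,545,145,0,0,-72.6,-0.3],[411,545,145,0,0,-72.6,-0.3],[411,545,145,0,0,-72.6,-0.3],[411,545,145,0,0,-72.6,-0.3],[411,545,145,0,0,-72.6,-0.3],[411,545,145,0,0,-72.6,-0.3],[411,545,145,0,0,-72.6,-0.3],[411,545,145,0,0,-72.6,-0.3],[411,545,145,0,0,-72.6,-0.3]], "grip_force": 50}}

```text
t: 1.6
eef_pos: [0.6066, -0.0054, 0.2581]
ee_rot: [-3.141, -0.002, -3.005]
force: [-1.1, -0.2, 0.2]
width: 0.0568
```

```bash
cat >> h.py <<'E'
def tray(names=('top','scene')):
    for n in names:
        f=grab_frame(n); P=cloud(f); z=P[...,2]; ok=f['range_z']>.3
        hsv=cv2.cvtColor(f['img'],cv2.COLOR_RGB2HSV)
        m=ok&(z>.02)&(z<.055)&(hsv[...,1]>50)&(hsv[...,0]<30)&(hsv[...,0]>8)&(P[...,0]>.35)&(P[...,0]<.85)&(abs(P[...,1])<.2)
        m=cv2.morphologyEx(m.astype(np.uint8),cv2.MORPH_CLOSE,np.ones((5,5)))>0
        print(n,rect(P,big(m)&ok&(z>.02)&(z<.055)))
E
python3 -c "
from h import *
here();tray();goal(.605,-.008,.030,-172.4)"
```

```text
grasp [ 0.6064 -0.0054  0.0988] [-1.800e+02 -1.000e-01 -1.722e+02] F [-1.1 -0.2  0.2] w 0.0568 t 1.6 q [ 0.31  0.38 -0.32 -0.   -0.87 -0.18]
top (array([838. , 120.2]), array([146.3,  24.9]), 89.6)
scene (array([678.2,   2.3]), array([162.3, 217.1]), 7.4)
tcp [ 0.605 -0.008  0.189] delta [ 0.6 -0.4 69.4] [-0.  -0.1  0.1] n 2
```

Emit:
{"method": "drive_tool", "body": {"moves": [[0.6,0,40,0,0,0,-0.3],[0.6,0,69,0,0,0,-0.3],[0.6,0,69,0,0,0,-0.3],[0.6,0,69,0,0,0,1],[0.6,0,69,0,0,0,1],[0.6,0,69,0,0,0,1],[0.6,0,69,0,0,0,1],[0.6,0,69,0,0,0,1],[0.6,0,69,0,0,0,1]]}}

```text
t: 2.82
eef_pos: [0.6047, -0.0087, 0.1907]
ee_rot: [-3.142, -0.0, -3.008]
force: [-0.4, 0.3, 3.0]
width: 0.0079
```

```bash
python3 -c "
from h import *
here();goal(.443,-.001,.031,177.1)"
```

```text
grasp [ 0.6046 -0.0087  0.0314] [-180.    -0.  -172.4] F [-0.4  0.3  3. ] w 0.0079 t 2.825 q [ 0.31  0.46 -0.39 -0.   -0.72 -0.18]
tcp [ 0.443 -0.001  0.19 ] delta [159.3  29.1   0.5] [-0.  -0.  10.5] n 3
```

Emit:
{"method": "drive_tool", "body": {"moves": [[15,3,0,0,0,1,1],[35,6,0,0,0,2.3,1],[55,10,0,0,0,3.6,1],[75,14,0,0,0,5,1],[95,18,0,0,0,6.3,1],[115,21,0,0,0,7.6,1],[135,25,0,0,0,9,1],[150,28,0,0,0,10,1],[159,29,0,0,0,10.5,1],[159,29,0,0,0,10.5,1],[159,29,0,0,0,10.5,1]]}}

```text
t: 4.2
eef_pos: [0.4422, -0.0012, 0.1907]
ee_rot: [-3.141, -0.003, 3.091]
force: [-10.2, 6.8, 13.1]
width: 0.0074
```

```bash
python3 -c "
from h import *
here();tray(['scene'])"
```

```text
grasp [ 0.4418 -0.0013  0.0314] [-180.    -0.2  177.1] F [-10.2   6.8  13.1] w 0.0074 t 4.2 q [ 0.45  0.25 -0.75 -0.   -0.57 -0.49]
scene (array([517.4,  -3.8]), array([217.1, 164.3]), 86.9)
```

Emit:
{"method": "drive_tool", "body": {"moves": [[0,0,0,0,0,0,-0.3],[0,0,0,0,0,0,-0.3],[0,0,0,0,0,0,-0.3],[0,0,-40,0,0,0,-0.3],[0,0,-100,0,0,0,-0.3],[0,0,-120,0,0,0,-0.3],[0,0,-120,0,0,0,-0.3]]}}

```text
t: 5.12
eef_pos: [0.4439, -0.001, 0.3123]
ee_rot: [3.14, 0.004, 3.091]
force: [-0.4, 0.8, -0.3]
width: 0.0565
```

```bash
cat >> h.py <<'E'
def dishes(only=None):
    """refined fin/pan fit per dish by template: search x,y,alpha maximizing agreement, scene+top"""
    est=dict(relay=(.538,.3505,35.5),cap=(.528,.216,25.),spacer=(.395,.358,14.),choke=(.383,.216,9.5))
    for n in ('top','scene'):
        f=grab_frame(n); P=cloud(f); z=P[...,2]; ok=f['range_z']>.3
        for k,(x,y,a) in est.items():
            if only and k not in only: continue
            near=ok&(np.hypot(P[...,0]-x,P[...,1]-y)<.05)
            fin=P[near&(z>.042)&(z<.07)]
            if len(fin)<5: print(n,k,'no fin',len(fin)); continue
            c=(fin[:,:2].min(0)+fin[:,:2].max(0))/2
            e=near=ok&(np.hypot(P[...,0]-x-.06*np.cos(np.radians(a)),P[...,1]-y-.06*np.sin(np.radians(a)))<.06)&(z>.008)&(z<.027)
            r=cv2.minAreaRect((P[e][:,:2]*1000).astype(np.float32))
            print(n,k,np.median(fin,0)[:2].round(4),c.round(4),len(fin),np.round(r[1],0),round(r[2],1))
E
python3 -c "
from h import *
here();tray(['scene']);dishes()
goal(.384,.216,.12,99.5)"
```

```text
grasp [ 0.4445 -0.0007  0.153 ] [179.9   0.2 177.1] F [-0.4  0.8 -0.3] w 0.0565 t 5.125 q [ 0.44  0.06 -0.61  0.   -0.9  -0.49]
scene (array([518.3,  -3.7]), array([216.3, 163.7]), 87.4)
top relay [0.5356 0.3512] [0.5358 0.3509] 43 [96. 69.] 36.3
top cap [0.5235 0.2168] [0.5238 0.2172] 38 [99. 85.] 26.7
top spacer [0.3888 0.3582] [0.3888 0.3595] 45 [75. 95.] 77.5
top choke no fin 0
scene relay [0.541  0.3508] [0.5404 0.3516] 64 [101.  49.] 37.9
scene cap [0.53   0.2166] [0.5278 0.2176] 60 [98. 45.] 25.6
scene spacer [0.3948 0.3579] [0.3931 0.3592] 47 [96. 46.] 17.0
scene choke [0.3846 0.216 ] [0.3806 0.2183] 41 [96. 45.] 8.8
tcp [0.384 0.216 0.279] delta [ 69.9 214.   30.4] [-0.1 -0.1 77.6] n 8
```

Emit:
{"method": "drive_tool", "body": {"moves": [[70,214,30,0,0,77.6,0],[70,214,30,0,0,77.6,0],[70,214,30,0,0,77.6,0],[70,214,30,0,0,77.6,0],[70,214,30,0,0,77.6,0],[70,214,30,0,0,77.6,0],[70,214,30,0,0,77.6,0],[70,214,30,0,0,77.6,0],[70,214,30,0,0,77.6,0],[70,214,30,0,0,77.6,0]]}}

```text
t: 6.52
eef_pos: [0.3842, 0.216, 0.2799]
ee_rot: [-3.14, 0.001, 1.741]
force: [0.5, -0.7, 0.1]
width: 0.0439
```

```bash
python3 -c "
from h import *
here();save(grab_frame('wrist'),'w1.png');goal(.383,.216,.041,99.5)"
```

```text
grasp [0.384  0.2158 0.1206] [-1.799e+02  1.000e-01  9.970e+01] F [ 0.5 -0.7  0.1] w 0.0439 t 6.525 q [ 0.96  0.1  -0.66 -0.   -0.82 -2.36]
tcp [0.383 0.216 0.2  ] delta [ 0.2 -1.1 79.8] [-0.   0.   0.2] n 2
```

View pics/w1.png

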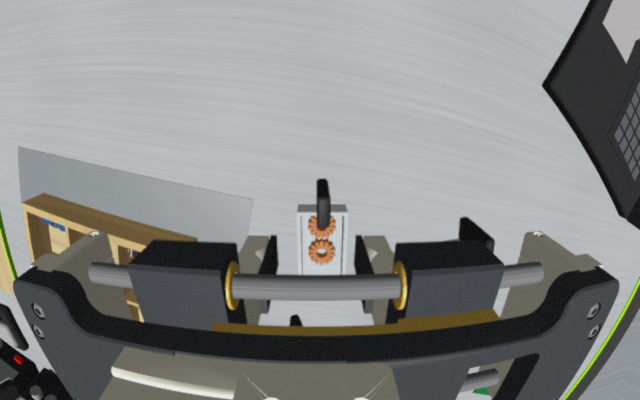

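The wrist view shows the choke dish centred between the fingers (column 322) and square to them. I'll descend and grip.

Emit:
{"method": "drive_tool", "body": {"moves": [[0,-1,40,0,0,0,0],[0,-1,80,0,0,0,0],[0,-1,80,0,0,0,0],[0,-1,80,0,0,0,1],[0,-1,80,0,0,0,1],[0,-1,80,0,0,0,1],[0,-1,80,0,0,0,1],[0,-1,60,0,0,0,1],[0,-1,20,0,0,0,1],[0,-1,-20,0,0,0,1],[0,-1,-40,0,0,0,1],[0,-1,-40,0,0,0,1]], "grip_force": 35}}

```text
t: 8.07
eef_pos: [0.3834, 0.2161, 0.322]
ee_rot: [3.139, -0.002, 1.737]
force: [-0.3, 0.0, -1.7]
width: 0.0098
```

```bash
cat >> h.py <<'E'
T=(.518,-.004,-2.8)
def cell(cx,cy):
    a=np.radians(T[2]); return T[0]+(cx*np.cos(a)-cy*np.sin(a))/1000, T[1]+(cx*np.sin(a)+cy*np.cos(a))/1000
LIP=(0,.099,.033)
E
python3 -c "
from h import *
here();x,y=cell(30,68);print(x,y);goal(x,y,.10,87.2,10,LIP)"
```

```text
grasp [0.3837 0.2166 0.1627] [ 1.799e+02 -1.000e-01  9.950e+01] F [-0.3  0.  -1.7] w 0.0098 t 8.075 q [ 0.96  0.04 -0.6   0.   -0.92 -2.37]
0.5512859684663447 0.06245332424534911
tcp [0.487 0.066 0.307] delta [-165.7   77.5   15.2] [10.1  0.9 12.3] n 3
```

Emit:
{"method": "drive_tool", "body": {"moves": [[-30,14,3,1,0,2,1],[-60,28,6,3,0,4,1],[-90,42,9,5,0,7,1],[-120,56,12,7,0,9,1],[-145,68,14,8.5,0.5,11,1],[-160,75,15,10,1,12.3,1],[-166,77.5,15,10,1,12.3,1],[-166,77.5,15,10,1,12.3,1],[-166,77.5,15,10,1,12.3,1]]}}

```text
t: 9.2
eef_pos: [0.4867, 0.0655, 0.3055]
ee_rot: [-2.966, 0.001, 1.523]
force: [0.1, -0.2, -1.1]
width: 0.0096
```

```bash
python3 -c "
from h import *
here();x,y=cell(30,68)
tray(['scene']);f=grab_frame('scene');save(f,'s2.png')
goal(x,y,.042,87.2,14,LIP)
for t in (22,30,38,43): goal(x,y,.036,87.2,t,LIP)"
```

```text
grasp [0.459  0.0666 0.1486] [-1.70e+02  1.00e-01  8.72e+01] F [ 0.1 -0.2 -1.1] w 0.0096 t 9.2 q [ 0.49  0.21 -0.41 -0.1  -1.1  -2.06]
scene (array([516.7,  -3.7]), array([215.9, 165.5]), 87.3)
tcp [0.502 0.065 0.253] delta [ 0.1 24.  49.8] [4.  0.1 0. ] n 1
tcp [0.532 0.063 0.251] delta [ 0.  53.6 45.8] [12.   0.1  0. ] n 2
tcp [0.562 0.062 0.252] delta [-0.  83.1 39.9] [20.   0.1  0. ] n 2
tcp [0.592 0.06  0.248] delta [ -0.  113.3  38.2] [28.   0.1  0. ] n 3
tcp [0.61  0.06  0.244] delta [-1.000e-01  1.321e+02  3.920e+01] [33.   0.1  0. ] n 4
```

View pics/s2.png

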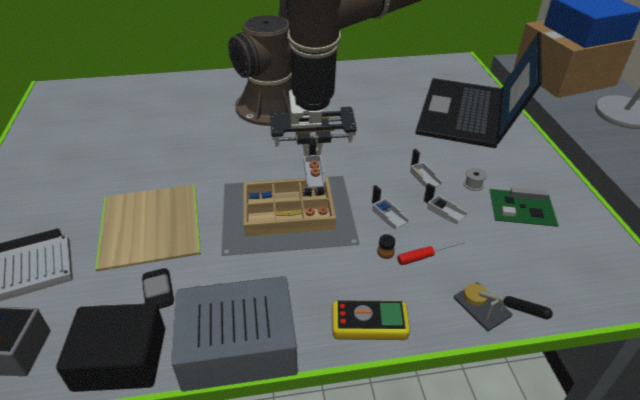

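The scene view shows the tray square on the mat and the dish, with both chokes still in it, held over the tray at (314,170). I'll lower and tilt about the lip.

Emit:
{"method": "drive_tool", "body": {"moves": [[0,12,25,2,0,0,1],[0,24,50,4,0,0,1],[0,34,49,7,0,0,1],[0,44,47,9.5,0,0,1],[0,54,46,12,0,0,1],[0,65,43,15,0,0,1],[0,76,41,18,0,0,1],[0,87,40,21,0,0,1],[0,98,39,24,0,0,1],[0,109,38,27,0,0,1],[0,113,38,28,0,0,1],[0,113,38,28,0,0,1]]}}

```text
t: 10.8
eef_pos: [0.5917, 0.0602, 0.2482]
ee_rot: [-2.478, 0.002, 1.522]
force: [-0.3, 0.5, -1.0]
width: 0.01
```

```bash
python3 -c "
from h import *
here();x,y=cell(30,68)
f=grab_frame('scene');save(f,'s3.png');i=f['img'][130:250,220:360];cv2.imwrite('pics/s3c.png',cv2.resize(i,None,fx=4,fy=4,interpolation=2)[:,:,::-1])
goal(x,y,.036,87.2,44,LIP)
goal(x,y,.12,87.2,38,LIP)
"
```

```text
grasp [0.4937 0.0648 0.1227] [-1.42e+02  1.00e-01  8.72e+01] F [-0.3  0.5 -1. ] w 0.01 t 10.8 q [ 0.34  0.58 -0.01 -0.23 -1.61 -1.89]
tcp [0.614 0.059 0.243] delta [ 0.3 20.8 -9.4] [ 6.   0.1 -0. ] n 1
tcp [0.592 0.06  0.332] delta [  0.2 -51.6 -66.3] [ 0.   0.1 -0. ] n 2
```

View pics/s3c.png

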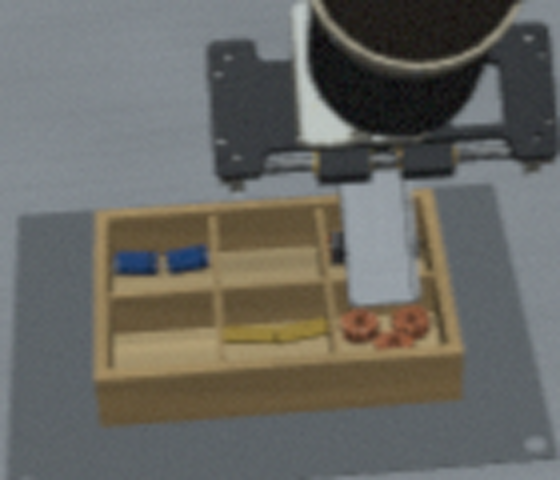

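The dish floor is bare and chokes are visible in the right compartment. I'll lift away and carry the dish to the board.

```bash
cat >> h.py <<'E'
def bd(bx,by):
    a=np.radians(4.2); return .512+(bx*np.cos(a)-by*np.sin(a))/1000, -.342+(bx*np.sin(a)+by*np.cos(a))/1000
E
python3 -c "
from h import *
x,y=bd(18,-55);print(x,y);goal(x,y,.13,94.2)"
```

```text
0.53397976143206 -0.39553400869904787
tcp [ 0.534 -0.396  0.289] delta [-458.   -52.5   -9.9] [-37.9  -2.2  -6.8] n 8
```

Emit:
{"method": "drive_tool", "body": {"moves": [[0,-26,-33,0,0,0,1],[0,-52,-66,0,0,0,1],[-50,-52,-66,-5,0,-1,1],[-105,-52,-60,-12,-0.5,-2,1],[-165,-52,-53,-19,-1,-3,1],[-225,-52,-45,-26,-1.5,-4.5,1],[-285,-52,-36,-33,-2,-6,1],[-345,-52,-27,-37.9,-2.2,-6.8,1],[-405,-52,-18,-37.9,-2.2,-6.8,1],[-445,-52,-10,-37.9,-2.2,-6.8,1],[-458,-52.5,-10,-37.9,-2.2,-6.8,1],[-458,-52.5,-10,-37.9,-2.2,-6.8,1]]}}

```text
t: 12.35
eef_pos: [0.5338, -0.396, 0.2897]
ee_rot: [-3.141, -0.001, 1.643]
force: [0.6, 1.0, -0.7]
width: 0.0101
```

```bash
python3 -c "
from h import *
here();x,y=bd(18,-55);goal(x,y,.0505,94.2)
f=grab_frame('scene');save(f,'s4.png');i=f['img'][100:250,80:380];cv2.imwrite('pics/s4c.png',cv2.resize(i,None,fx=2.6,fy=2.6,interpolation=2)[:,:,::-1])
tray()
"
```

```text
grasp [ 0.5336 -0.3958  0.1304] [-179.9   -0.    94.2] F [ 0.6  1.  -0.7] w 0.0101 t 12.35 q [-0.35  0.43 -0.16 -0.   -0.99 -1.15]
tcp [ 0.534 -0.396  0.21 ] delta [ 0.3  0.3 79.9] [-0.1 -0.  -0. ] n 2
top (array([515.6,  -4.5]), array([216.2, 155.9]), 87.2)
scene (array([517.6,  -3.9]), array([215.7, 162.8]), 87.5)
```

View pics/s4c.png

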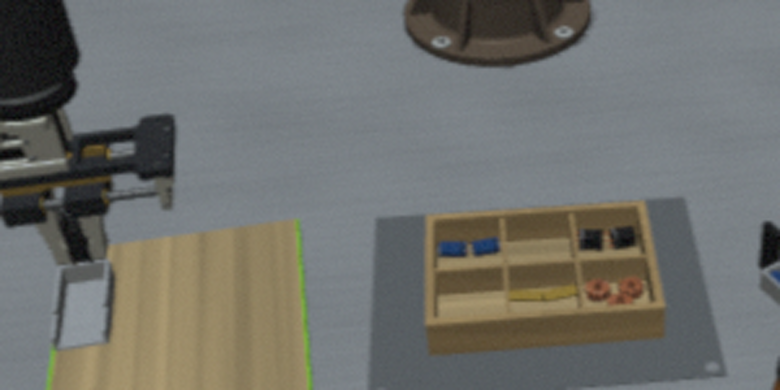

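The dish is empty and hovers over the board's far corner. Next I'll set it down.

Emit:
{"method": "drive_tool", "body": {"moves": [[0,0,40,0,0,0,1],[0,0,70,0,0,0,1],[0,0,80,0,0,0,1],[0,0,80,0,0,0,1],[0,0,80,0,0,0,0.5],[0,0,80,0,0,0,0.4],[0,0,80,0,0,0,0.4],[0,0,50,0,0,0,0.4],[0,0,0,0,0,0,0.2],[0,0,-30,0,0,0,0],[0,0,-30,0,0,0,0]]}}

```text
t: 13.88
eef_pos: [0.5349, -0.3962, 0.323]
ee_rot: [3.138, 0.002, 1.645]
force: [1.1, -0.2, -0.5]
width: 0.0429
```

```bash
python3 -c "
from h import *
here();dishes(['cap','relay','spacer'])
f=grab_frame('top');i=f['img'][150:280,270:530];cv2.imwrite('pics/t5c.png',cv2.resize(i,None,fx=3,fy=3,interpolation=2)[:,:,::-1])
goal(.526,.217,.12,115.5)
"
```

```text
grasp [ 0.5355 -0.3965  0.1637] [1.798e+02 1.000e-01 9.420e+01] F [ 1.1 -0.2 -0.5] w 0.0429 t 13.875 q [-0.35  0.4  -0.12  0.   -1.05 -1.15]
top relay [0.5354 0.3511] [0.5358 0.3509] 43 [101.  77.] 10.1
top cap [0.5234 0.2166] [0.5237 0.2171] 38 [103.  79.] 39.4
top spacer [0.3889 0.3583] [0.3888 0.3602] 46 [100.  89.] 58.4
scene relay [0.5408 0.3507] [0.5395 0.3511] 60 [99. 49.] 38.5
scene cap [0.5304 0.2159] [0.5271 0.2171] 58 [99. 49.] 27.1
scene spacer [0.3946 0.3585] [0.3925 0.3601] 44 [95. 48.] 17.0
tcp [0.526 0.217 0.279] delta [611.5  37.1  40.4] [ -0.1  -0.1 -21.3] n 10
```

View pics/t5c.png

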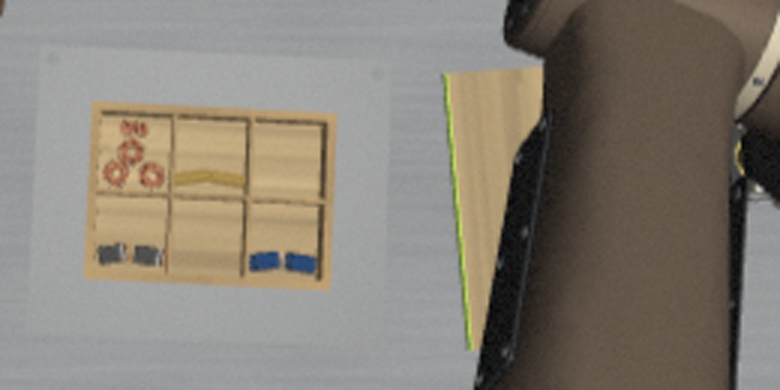

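All four chokes lie in their compartment (top crop around (133,150)). Now the capacitor dish.

Emit:
{"method": "drive_tool", "body": {"moves": [[60,4,4,0,0,-2,0],[611,37,20,0,0,-21.8,0],[611,37,20,0,0,-21.8,0],[611,37,20,0,0,-21.8,0],[611,37,20,0,0,-21.8,0],[611,37,20,0,0,-21.8,0],[611,37,20,0,0,-21.8,0],[611,37,20,0,0,-21.8,0],[611,37,20,0,0,-21.8,0],[611,37,20,0,0,-21.8,0],[611,37,40,0,0,-21.8,0],[611,37,40,0,0,-21.8,0]]}}

```text
t: 15.52
eef_pos: [0.5252, 0.2163, 0.2774]
ee_rot: [-3.135, -0.0, 2.026]
force: [0.4, -0.7, 0.3]
width: 0.0437
```

```bash
python3 -c "
from h import *
here();dishes(['cap'])
goal(.526,.217,.041,116)
"
```

```text
grasp [0.5242 0.2159 0.1181] [-179.6   -0.   116.1] F [ 0.4 -0.7  0.3] w 0.0437 t 15.525 q [ 0.73  0.3  -0.39 -0.   -0.89 -1.85]
top cap no fin 0
scene cap [0.5306 0.2163] [0.5275 0.2172] 60 [98. 48.] 24.9
tcp [0.526 0.217 0.2  ] delta [ 1.   0.7 79.2] [-0.2 -0.   0. ] n 2
```

Emit:
{"method": "drive_tool", "body": {"moves": [[0.5,1,40,0,0,0,0],[0.5,1,79,0,0,0,0],[0.5,1,79,0,0,0,0],[0.5,1,79,0,0,0,1],[0.5,1,79,0,0,0,1],[0.5,1,79,0,0,0,1],[0.5,1,79,0,0,0,1],[0.5,1,60,0,0,0,1],[0.5,1,20,0,0,0,1],[0.5,1,-20,0,0,0,1],[0.5,1,-40,0,0,0,1],[0.5,1,-40,0,0,0,1]]}}

```text
t: 17.12
eef_pos: [0.5271, 0.2174, 0.3218]
ee_rot: [3.139, -0.002, 2.025]
force: [-0.2, 0.4, -1.7]
width: 0.0099
```

```bash
python3 -c "
from h import *
here();tray();x,y=cell(-40,-68);print(x,y);goal(x,y,.10,87.2,10,LIP)"
```

```text
grasp [0.5272 0.2179 0.1625] [ 1.799e+02 -1.000e-01  1.160e+02] F [-0.2  0.4 -1.7] w 0.0099 t 17.125 q [ 0.73  0.26 -0.34 -0.   -0.98 -1.85]
top (array([515.6,  -4.4]), array([216., 156.]), 87.2)
scene (array([516.5,  -3.8]), array([216.2, 165. ]), 87.1)
0.47472597016024093 -0.06996482654739299
tcp [ 0.411 -0.067  0.307] delta [-204.3 -228.5   12.8] [ 9.7  2.4 28.7] n 5
```

Emit:
{"method": "drive_tool", "body": {"moves": [[-20,-23,1,1,0,3,1],[-50,-56,3,2,0.5,7,1],[-80,-90,5,4,1,11,1],[-112,-125,7,5,1.3,15,1],[-144,-160,9,7,1.7,20,1],[-174,-194,11,8,2,24,1],[-194,-217,12,9,2.3,27,1],[-204,-228,13,9.7,2.4,28.7,1],[-204,-228,13,9.7,2.4,28.7,1],[-204,-228,13,9.7,2.4,28.7,1],[-204,-228,13,9.7,2.4,28.7,1]]}}

```text
t: 18.6
eef_pos: [0.4118, -0.0656, 0.3068]
ee_rot: [-2.967, 0.001, 1.524]
force: [-1.0, 0.8, -1.1]
width: 0.0096
```

```bash
cat >> h.py <<'E'
def pour(cx,cy):
    here();x,y=cell(cx,cy)
    goal(x,y,.042,87.2,14,LIP)
    for t in (22,30,38): goal(x,y,.036,87.2,t,LIP)
E
python3 -c "
from h import *
pour(-40,-68)"
```

```text
grasp [ 0.3842 -0.0644  0.1499] [-170.     0.    87.3] F [-1.   0.8 -1.1] w 0.0096 t 18.6 q [ 0.29  0.08 -0.58 -0.06 -1.07 -1.87]
tcp [ 0.425 -0.068  0.253] delta [-1.3 22.8 51.1] [4.  0.1 0.1] n 1
tcp [ 0.455 -0.069  0.251] delta [-1.4 52.3 47.1] [12.   0.1  0.1] n 2
tcp [ 0.485 -0.07   0.252] delta [-1.4 81.9 41.2] [20.   0.1  0.1] n 2
tcp [ 0.515 -0.072  0.248] delta [ -1.5 112.   39.5] [28.   0.1  0.1] n 3
```

Emit:
{"method": "drive_tool", "body": {"moves": [[-1,12,26,2,0,0,1],[-1,23,51,4,0,0,1],[-1,33,50,7,0,0,1],[-1,43,48,9.5,0,0,1],[-1,52,47,12,0,0,1],[-1,64,44,15,0,0,1],[-1,75,42,18,0,0,1],[-1,86,41,21,0,0,1],[-1,97,40,24,0,0,1],[-1,108,39,27,0,0,1],[-1,112,39,28,0,0,1],[-1,112,39,28,0,0,1]]}}

```text
t: 20.1
eef_pos: [0.5152, -0.0718, 0.2489]
ee_rot: [-2.48, 0.001, 1.524]
force: [0.5, -0.0, 2.0]
width: 0.0099
```

```bash
python3 -c "
from h import *
here();x,y=bd(18,55);goal(x,y,.13,94.2);x,y=cell(-40,-68);goal(x,y,.12,87.2,38,LIP)
f=grab_frame('scene');i=f['img'][110:250,220:360];cv2.imwrite('pics/s6c.png',cv2.resize(i,None,fx=3.5,fy=3.5,interpolation=2)[:,:,::-1])
"
```

```text
grasp [ 0.4174 -0.0672  0.1233] [-142.1    0.    87.3] F [ 0.5 -0.   2. ] w 0.0099 t 20.1 q [ 0.18  0.49 -0.23 -0.14 -1.51 -1.74]
tcp [ 0.526 -0.286  0.289] delta [-213.3   -8.3  -44.6] [-37.9  -2.3  -6.7] n 4
tcp [ 0.515 -0.072  0.332] delta [ -0.2 -51.5 -65.8] [0.1 0.1 0. ] n 2
```

View pics/s6c.png

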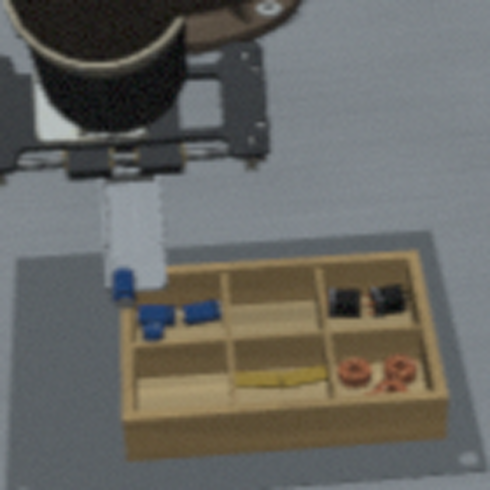

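The tray has been knocked: in this crop it sits right (+y) of its place, so the spout is over the side wall. One capacitor is in its compartment and one is stuck at the lip (123,283). I'll measure before moving.

```bash
python3 -c "
from h import *
tray()
f=grab_frame('scene');P=cloud(f);hsv=cv2.cvtColor(f['img'],cv2.COLOR_RGB2HSV)
m=(hsv[...,0]>100)&(hsv[...,0]<125)&(hsv[...,1]>120)&box(240,290,170,215)&(f['range_z']>.3)
n,l,st,c=cv2.connectedComponentsWithStats(m.astype(np.uint8))
for i in range(1,n):
  if st[i,4]>8: print(st[i],np.median(P[l==i],0).round(3))
print(proj(f,[cell(-36,-68)+(.005,)]))
i=f['img'][165:225,235:300];cv2.imwrite('pics/s7c.png',cv2.resize(i,None,fx=9,fy=9,interpolation=2)[:,:,::-1])
"
```

```text
top (array([837.4, 120.1]), array([146.1,  26.5]), 89.4)
scene (array([538.8,  21.8]), array([216.1, 163. ]), 86.7)
[253 187   5   8  37] [ 0.492 -0.08   0.056]
[260 197   9  10  58] [ 0.485 -0.063  0.019]
[273 196   9   6  40] [ 0.485 -0.027  0.017]
[[260.06218857 202.3801178 ]]
```

View pics/s7c.png

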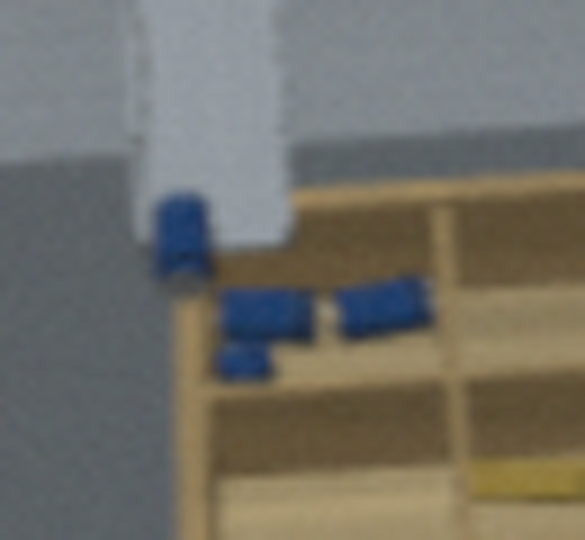

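The tray is now at about (0.538, 0.022), still within the mat tolerance. The capacitor rests on the side-wall top with its outer side against the pan's wall. If I ease the dish sideways (+y) into the compartment, the capacitor should be carried off the wall and inwards.

Emit:
{"method": "drive_tool", "body": {"moves": [[1,-1.5,-2,0,0,0,1],[5,-2,-2.5,0,0,0,1],[9,-2,-2.5,0,0,0,1],[13,-2,-2.5,0,0,0,1],[17,-2,-2.5,0,0,0,1],[21,-2,-2.5,0,0,0,1],[25,-2,-2.5,0,0,0,1],[25,-2,-2.5,0,0,0,1],[25,-2,-2.5,0,0,0,1]]}}

```text
t: 21.42
eef_pos: [0.516, -0.0472, 0.2523]
ee_rot: [-2.479, 0.001, 1.523]
force: [-0.4, -0.4, -0.9]
width: 0.0096
```

```bash
sed -i 's/^T=.*/T=(.538,.022,-3.2)/' h.py; python3 -c "
from h import *
here();tray(['scene'])
f=grab_frame('scene')
i=f['img'][155:225,235:315];cv2.imwrite('pics/s8c.png',cv2.resize(i,None,fx=7,fy=7,interpolation=2)[:,:,::-1])
x,y=cell(-40,-68);goal(x,y,.05,87.2,38,LIP)
"
```

```text
grasp [ 0.4181 -0.0426  0.1267] [-142.     0.    87.3] F [-0.4 -0.4 -0.9] w 0.0096 t 21.425 q [ 0.22  0.48 -0.22 -0.16 -1.52 -1.77]
scene (array([539.1,  21.7]), array([215.6, 163.5]), 86.9)
tcp [ 0.535 -0.046  0.262] delta [  2.6   8.3 -19.5] [0.  0.1 0. ] n 1
```

View pics/s8c.png

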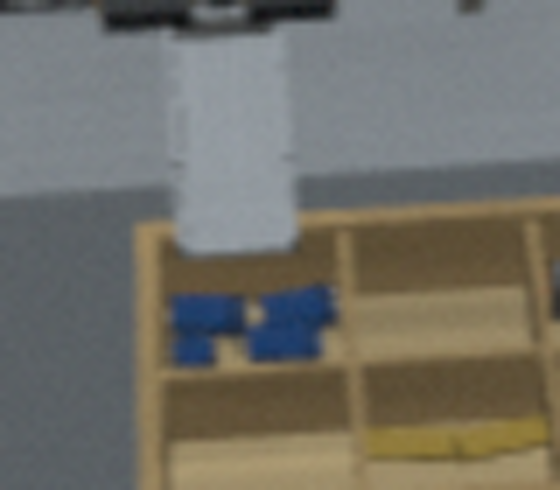

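Both capacitors are in their compartment and the dish is empty. Next I'll lift it away and carry it to the board.

```bash
python3 -c "
from h import *
x,y=bd(18,55);goal(x,y,.13,94.2)"
```

```text
tcp [ 0.526 -0.286  0.289] delta [-237.8   -5.8  -42.2] [-37.9  -2.3  -6.7] n 4
```

Emit:
{"method": "drive_tool", "body": {"moves": [[0,-26,-33,0,0,0,1],[0,-48,-61,0,0,0,1],[-45,-44,-58,-6,0,-1,1],[-95,-36,-54,-15,-1,-3,1],[-145,-26,-50,-24,-1.5,-5,1],[-195,-16,-46,-33,-2,-6,1],[-230,-8,-43,-37.9,-2.3,-6.7,1],[-238,-6,-42,-37.9,-2.3,-6.7,1],[-238,-6,-42,-37.9,-2.3,-6.7,1],[-238,-6,-42,-37.9,-2.3,-6.7,1]]}}

```text
t: 22.78
eef_pos: [0.526, -0.2851, 0.2892]
ee_rot: [-3.14, 0.0, 1.645]
force: [-0.0, -1.0, -1.4]
width: 0.01
```

```bash
python3 -c "
from h import *
here();x,y=bd(18,55);goal(x,y,.0505,94.2)"
```

```text
grasp [ 0.5257 -0.2852  0.1299] [-179.9    0.    94.2] F [-0.  -1.  -1.4] w 0.01 t 22.775 q [-0.17  0.33 -0.31  0.   -0.93 -1.33]
tcp [ 0.526 -0.286  0.21 ] delta [-0.7  0.  79.4] [-0.1  0.   0. ] n 2
```

Emit:
{"method": "drive_tool", "body": {"moves": [[0,0,40,0,0,0,1],[0,0,70,0,0,0,1],[0,0,79,0,0,0,1],[0,0,79,0,0,0,1],[0,0,79,0,0,0,0.5],[0,0,79,0,0,0,0.4],[0,0,79,0,0,0,0.4],[0,0,50,0,0,0,0.4],[0,0,0,0,0,0,0.2],[0,0,-30,0,0,0,0],[0,0,-30,0,0,0,0]]}}

```text
t: 24.15
eef_pos: [0.5263, -0.2862, 0.3224]
ee_rot: [3.137, 0.002, 1.644]
force: [-0.1, -0.1, -0.3]
width: 0.0431
```

```bash
python3 -c "
from h import *
here();dishes(['relay','spacer']);tray(['scene'])
goal(.5385,.351,.13,126.5);goal(.393,.359,.13,105)
"
```

```text
grasp [ 0.5271 -0.2865  0.1631] [1.797e+02 1.000e-01 9.420e+01] F [-0.1 -0.1 -0.3] w 0.0431 t 24.15 q [-0.17  0.3  -0.28  0.   -0.99 -1.33]
top relay [0.5352 0.3507] [0.5356 0.351 ] 44 [97. 42.] 36.7
top spacer [0.3889 0.3586] [0.3888 0.3603] 44 [100.  76.] 10.9
scene relay [0.542  0.3509] [0.5393 0.3519] 63 [100.  48.] 37.6
scene spacer [0.3951 0.358 ] [0.3903 0.359 ] 44 [91. 46.] 15.7
scene (array([538.7,  21.7]), array([216. , 166.2]), 87.1)
tcp [0.538 0.351 0.289] delta [634.1  59.7  29.3] [ -0.1  -0.  -32.3] n 11
tcp [0.393 0.359 0.289] delta [652.7 -84.8  29.5] [ -0.1  -0.  -10.8] n 11
```

Relay dish next (spout direction about 36.5°).

Emit:
{"method": "drive_tool", "body": {"moves": [[60,6,4,0,0,-3,0],[634,60,20,0,0,-32.3,0],[634,60,20,0,0,-32.3,0],[634,60,20,0,0,-32.3,0],[634,60,20,0,0,-32.3,0],[634,60,20,0,0,-32.3,0],[634,60,20,0,0,-32.3,0],[634,60,20,0,0,-32.3,0],[634,60,20,0,0,-32.3,0],[634,60,20,0,0,-32.3,0],[634,60,29,0,0,-32.3,0],[634,60,29,0,0,-32.3,0]]}}

```text
t: 25.8
eef_pos: [0.5383, 0.3512, 0.2873]
ee_rot: [-3.137, 0.001, 2.209]
force: [-0.5, -1.2, 0.5]
width: 0.0435
```

```bash
python3 -c "
from h import *
here();goal(.5385,.351,.041,126.5);dishes(['relay'])
"
```

```text
grasp [0.5377 0.3507 0.128 ] [-179.7    0.   126.6] F [-0.5 -1.2  0.5] w 0.0435 t 25.8 q [ 0.88  0.4  -0.21 -0.   -0.97 -1.81]
tcp [0.538 0.351 0.2  ] delta [-0.3  0.5 87. ] [-0.3  0.   0.1] n 2
top relay [0.5275 0.3439] [0.5278 0.3447] 5 [0. 0.] 0.0
scene relay [0.5415 0.3511] [0.54   0.3509] 62 [100.  47.] 35.4
```

Emit:
{"method": "drive_tool", "body": {"moves": [[0,0.5,45,0,0,0,0],[0,0.5,87,0,0,0,0],[0,0.5,87,0,0,0,0],[0,0.5,87,0,0,0,1],[0,0.5,87,0,0,0,1],[0,0.5,87,0,0,0,1],[0,0.5,87,0,0,0,1],[0,0.5,60,0,0,0,1],[0,0.5,20,0,0,0,1],[0,0.5,-20,0,0,0,1],[0,0.5,-32,0,0,0,1],[0,0.5,-32,0,0,0,1]]}}

```text
t: 27.4
eef_pos: [0.5393, 0.3511, 0.3224]
ee_rot: [3.141, -0.0, 2.208]
force: [-0.1, -0.1, -2.1]
width: 0.0097
```

```bash
python3 -c "
from h import *
here();tray(['scene']);x,y=cell(-40,68);print(x,y);goal(x,y,.10,86.8,10,LIP)"
```

```text
grasp [0.5393 0.3512 0.1631] [180.   -0.  126.5] F [-0.1 -0.1 -2.1] w 0.0097 t 27.4 q [ 0.88  0.37 -0.17 -0.   -1.03 -1.81]
scene (array([538.4,  21.9]), array([217. , 163.3]), 86.3)
0.501858231772256 0.09212683216410128
tcp [0.438 0.096 0.307] delta [-145.  -233.1   14.9] [ 9.5  3.5 39.6] n 5
```

Emit:
{"method": "drive_tool", "body": {"moves": [[-15,-23,1,1,0,4,1],[-35,-56,3,2,0.5,9,1],[-57,-90,5,4,1,15,1],[-79,-125,7,5,1.7,21,1],[-101,-160,9,7,2.3,27,1],[-122,-194,11,8,3,33,1],[-138,-220,14,9,3.3,37,1],[-145,-233,15,9.5,3.5,39.6,1],[-145,-233,15,9.5,3.5,39.6,1],[-145,-233,15,9.5,3.5,39.6,1],[-145,-233,15,9.5,3.5,39.6,1]]}}

```text
t: 28.82
eef_pos: [0.4387, 0.0966, 0.3069]
ee_rot: [-2.968, -0.001, 1.516]
force: [-0.3, -0.0, -0.7]
width: 0.0098
```

```bash
python3 -c "
from h import *
tray(['scene']);pour(-40,68)"
```

```text
scene (array([539.2,  21.7]), array([216.1, 163.3]), 86.7)
grasp [0.4112 0.0982 0.15  ] [-170.    -0.    86.9] F [-0.9 -0.2 -1.5] w 0.0101 t 28.875 q [ 0.6   0.14 -0.49 -0.12 -1.08 -2.16]
tcp [0.452 0.095 0.253] delta [-1.3 23.  51.2] [ 4.  -0.1 -0.3] n 1
tcp [0.482 0.093 0.251] delta [-1.2 52.5 47.2] [12.  -0.1 -0.3] n 2
tcp [0.512 0.092 0.252] delta [-1.  82.1 41.3] [20.  -0.1 -0.3] n 2
tcp [0.542 0.09  0.248] delta [ -0.8 112.3  39.7] [28.  -0.2 -0.3] n 3
```

Emit:
{"method": "drive_tool", "body": {"moves": [[-1,12,26,2,0,0,1],[-1,23,51,4,0,0,1],[-1,33,50,7,0,0,1],[-1,43,48,9.5,0,0,1],[-1,52,47,12,0,0,1],[-1,64,44,15,0,0,1],[-1,75,42,18,0,0,1],[-1,86,41,21,0,0,1],[-1,97,40,24,0,0,1],[-1,108,39,27,0,0,1],[-1,112,39,28,0,0,1],[-1,112,39,28,0,0,1]]}}

```text
t: 30.38
eef_pos: [0.5419, 0.0894, 0.2487]
ee_rot: [-2.479, -0.0, 1.515]
force: [-0.6, -0.8, -0.2]
width: 0.0097
```

```bash
python3 -c "
from h import *
here();tray(['scene']);x,y=bd(-106,-55);goal(x,y,.13,94.2)
f=grab_frame('scene');i=f['img'][130:240,80:370];cv2.imwrite('pics/s9c.png',cv2.resize(i,None,fx=2.75,fy=2.75,interpolation=2)[:,:,::-1])
"
```

```text
grasp [0.4441 0.0949 0.1231] [-142.    -0.    86.8] F [-0.6 -0.8 -0.2] w 0.0097 t 30.375 q [ 0.4   0.52 -0.11 -0.28 -1.55 -1.94]
scene (array([538.8,  21.5]), array([215.6, 162.3]), 86.8)
tcp [ 0.41  -0.405  0.289] delta [-500.5 -106.6   31.8] [-37.9  -2.5  -7.1] n 9
```

View pics/s9c.png

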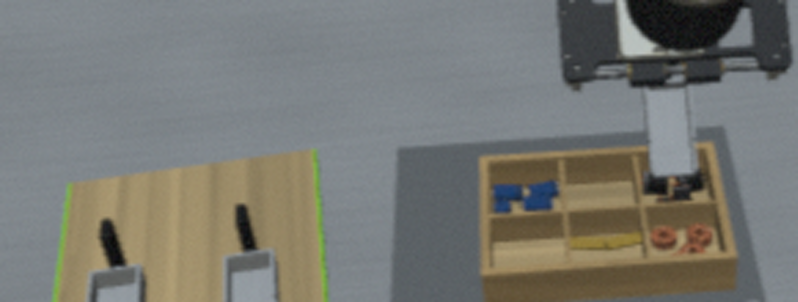

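The relay dish is empty, with relays in their compartment, and two dishes already stand on the board. I'll carry this one to the near row.

Emit:
{"method": "drive_tool", "body": {"moves": [[0,-26,-33,0,0,0,1],[0,-52,-66,0,0,0,1],[-50,-56,-58,-5,0,-1,1],[-105,-61,-47,-12,-0.5,-2,1],[-165,-67,-36,-19,-1,-3.5,1],[-225,-75,-25,-26,-1.6,-5,1],[-285,-82,-13,-33,-2.2,-6.2,1],[-345,-89,-1,-37.9,-2.5,-7.1,1],[-405,-96,11,-37.9,-2.5,-7.1,1],[-460,-102,24,-37.9,-2.5,-7.1,1],[-500,-106,31,-37.9,-2.5,-7.1,1],[-500,-106,31,-37.9,-2.5,-7.1,1]]}}

```text
t: 31.98
eef_pos: [0.4099, -0.4061, 0.2896]
ee_rot: [-3.142, 0.001, 1.641]
force: [-0.2, 0.8, -1.3]
width: 0.0099
```

```bash
python3 -c "
from h import *
here();x,y=bd(-106,-55);goal(x,y,.0505,94.2)
f=grab_frame('scene');P=cloud(f);z=P[...,2];ok=f['range_z']>.3
for by in(-55,55):
  x,y=bd(18,by);m=ok&(np.hypot(P[...,0]-x,P[...,1]-y)<.03)&(z>.05)&(z<.075);print(m.sum(),np.median(P[m],0).round(4) if m.any() else 0,(x,y), P[m].max(0)[2:])"
```

```text
grasp [ 0.4099 -0.4062  0.1303] [-180.    0.   94.] F [-0.2  0.8 -1.3] w 0.0099 t 31.975 q [-0.44  0.3  -0.36  0.   -0.91 -1.06]
tcp [ 0.41  -0.405  0.21 ] delta [ 1.5  0.5 79.8] [-0.   0.  -0.2] n 2
54 [ 0.537  -0.3941  0.063 ] (np.float64(0.53397976143206), np.float64(-0.39553400869904787)) [0.06811905]
49 [ 0.5355 -0.2856  0.0631] (np.float64(0.5259235597480205), np.float64(-0.2858294162043575)) [0.0679513]
```

Emit:
{"method": "drive_tool", "body": {"moves": [[1,0,40,0,0,0,1],[1,0,70,0,0,0,1],[1,0,80,0,0,0,1],[1,0,80,0,0,0,1],[1,0,80,0,0,0,0.5],[1,0,80,0,0,0,0.4],[1,0,80,0,0,0,0.4],[1,0,50,0,0,0,0.4],[1,0,0,0,0,0,0.2],[1,0,-30,0,0,0,0],[1,0,-30,0,0,0,0]]}}

```text
t: 33.4
eef_pos: [0.4118, -0.4038, 0.3228]
ee_rot: [3.137, 0.003, 1.644]
force: [0.6, 0.1, -0.1]
width: 0.0431
```

```bash
python3 -c "
from h import *
here();dishes(['spacer']);tray(['scene'])
goal(.392,.359,.13,104.5)
"
```

```text
grasp [ 0.4126 -0.4043  0.1635] [179.7   0.2  94.2] F [ 0.6  0.1 -0.1] w 0.0431 t 33.4 q [-0.44  0.26 -0.32  0.   -0.98 -1.06]
top spacer [0.3889 0.3583] [0.3888 0.3595] 44 [ 91. 101.] 5.1
scene spacer [0.3947 0.358 ] [0.3915 0.3604] 45 [95. 46.] 15.9
scene (array([538.8,  21.6]), array([215.7, 165.9]), 86.8)
tcp [0.392 0.359 0.289] delta [761.5  36.6  30. ] [ -0.   -0.  -10.3] n 13
```

Emit:
{"method": "drive_tool", "body": {"moves": [[50,15,0,0,0,0,0],[105,35,0,0,0,0,0],[160,55,0,0,0,0,0],[215,75,0,0,0,0,0],[272,95,0,0,0,-2,0],[330,105,0,0,0,-4,0],[390,110,5,0,0,-6,0],[450,110,10,0,0,-8,0],[510,103,15,0,0,-10,0],[570,90,20,0,0,-10.3,0],[630,70,25,0,0,-10.3,0],[690,53,30,0,0,-10.3,0]]}}

```text
t: 35.05
eef_pos: [0.4127, 0.2892, 0.2884]
ee_rot: [-3.14, 0.002, 1.824]
force: [0.6, 0.8, 0.6]
width: 0.0437
```

Emit:
{"method": "drive_tool", "body": {"moves": [[50,-11,0,0,0,0,0],[70,-16,0,0,0,0,0],[70,-16,0,0,0,0,0],[70,-16,0,0,0,0,0]]}}

```text
t: 35.55
eef_pos: [0.3812, 0.3506, 0.2889]
ee_rot: [-3.14, 0.001, 1.823]
force: [0.3, -0.2, -0.3]
width: 0.0437
```

```bash
python3 -c "
from h import *
here();dishes(['spacer'])
goal(.392,.359,.041,104.5)
f=grab_frame('wrist');i=f['img'][150:330,220:420];cv2.imwrite('pics/w10.png',cv2.resize(i,None,fx=2.5,fy=2.5)[:,:,::-1])
"
```

```text
grasp [0.3811 0.3503 0.1296] [-1.799e+02  1.000e-01  1.045e+02] F [ 0.3 -0.2 -0.3] w 0.0437 t 35.55 q [ 1.12  0.21 -0.49  0.   -0.87 -2.44]
top spacer no fin 0
scene spacer [0.3934 0.358 ] [0.3925 0.3603] 44 [95. 49.] 15.6
tcp [0.392 0.359 0.2  ] delta [ 5.8 12.4 89. ] [-0.   0.  -0.1] n 2
```

View pics/w10.png

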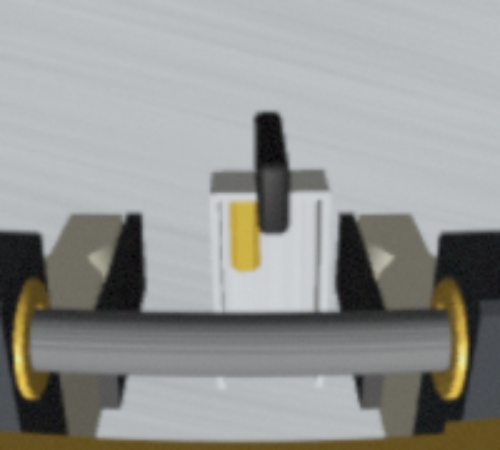

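The wrist view shows the fin slightly right of the jaw centre, which agrees with the computed 6 mm shift, and one spacer in the dish.

Emit:
{"method": "drive_tool", "body": {"moves": [[6,12,30,0,0,0,0],[6,12,60,0,0,0,0],[6,12,89,0,0,0,0],[6,12,89,0,0,0,0],[6,12,89,0,0,0,1],[6,12,89,0,0,0,1],[6,12,89,0,0,0,1],[6,12,89,0,0,0,1],[6,12,60,0,0,0,1],[6,12,20,0,0,0,1],[6,12,-20,0,0,0,1],[6,12,-30,0,0,0,1]]}}

```text
t: 37.2
eef_pos: [0.3914, 0.3608, 0.3224]
ee_rot: [3.138, -0.003, 1.824]
force: [0.5, -0.4, -0.9]
width: 0.0098
```

```bash
python3 -c "
from h import *
here();tray(['scene']);x,y=cell(30,0);print(x,y);goal(x,y,.10,86.8,10,LIP)"
```

```text
grasp [0.3918 0.3614 0.1631] [179.8  -0.2 104.5] F [ 0.5 -0.4 -0.9] w 0.0098 t 37.2 q [ 1.11  0.19 -0.42  0.   -0.95 -2.43]
scene (array([538. ,  21.6]), array([215.6, 164.7]), 86.9)
0.5679532229254595 0.020325354850205084
tcp [0.504 0.024 0.307] delta [-354.3   24.6   14.8] [10.1  1.4 17.7] n 6
```

Emit:
{"method": "drive_tool", "body": {"moves": [[-20,2,1,0.5,0,1,1],[-60,5,3,2,0,3,1],[-110,8,5,3,0.4,6,1],[-160,11,7,5,0.6,8,1],[-210,15,9,6,0.8,11,1],[-260,18,11,7.5,1,13,1],[-305,21,13,9,1.2,15.5,1],[-340,24,14,10,1.4,17,1],[-354,24.6,15,10.1,1.4,17.7,1],[-354,24.6,15,10.1,1.4,17.7,1],[-354,24.6,15,10.1,1.4,17.7,1]]}}

```text
t: 38.62
eef_pos: [0.5032, 0.0241, 0.3042]
ee_rot: [-2.964, 0.004, 1.515]
force: [0.2, -0.1, -0.5]
width: 0.0098
```

```bash
python3 -c "
from h import *
tray(['scene']);pour(30,0)"
```

```text
scene (array([538.9,  21.5]), array([216.2, 165.9]), 87.1)
grasp [0.4751 0.0254 0.1477] [-169.8    0.2   86.8] F [ 0.2  0.8 -0.1] w 0.0096 t 38.675 q [ 0.41  0.23 -0.39 -0.08 -1.11 -1.99]
tcp [0.518 0.023 0.253] delta [-0.6 24.2 48.4] [ 3.8  0.1 -0.4] n 1
tcp [0.548 0.021 0.251] delta [-0.4 53.8 44.3] [11.8  0.1 -0.4] n 2
tcp [0.578 0.02  0.252] delta [-0.2 83.3 38.3] [19.8  0.  -0.4] n 2
tcp [0.608 0.018 0.248] delta [  0.  113.5  36.5] [27.8  0.  -0.4] n 3
```

Emit:
{"method": "drive_tool", "body": {"moves": [[0,12,24,2,0,0,1],[0,24,48,4,0,0,1],[0,34,47,7,0,0,1],[0,44,46,9.5,0,0,1],[0,54,44,12,0,0,1],[0,65,42,15,0,0,1],[0,76,40,18,0,0,1],[0,87,38,21,0,0,1],[0,98,37,24,0,0,1],[0,109,36,27,0,0,1],[0,113,36,28,0,0,1],[0,113,36,28,0,0,1]]}}

```text
t: 40.17
eef_pos: [0.6082, 0.0183, 0.2489]
ee_rot: [-2.476, 0.003, 1.515]
force: [-0.0, 0.3, -0.7]
width: 0.0098
```

```bash
python3 -c "
from h import *
here();tray(['scene']);x,y=bd(-106,55);goal(x,y,.13,94.2)
f=grab_frame('scene');i=f['img'][130:240,80:370];cv2.imwrite('pics/s11c.png',cv2.resize(i,None,fx=2.75,fy=2.75,interpolation=2)[:,:,::-1])
"
```

```text
grasp [0.51   0.0233 0.1237] [-141.9    0.2   86.8] F [-0.   0.3 -0.7] w 0.0098 t 40.175 q [ 0.28  0.6   0.02 -0.2  -1.62 -1.85]
scene (array([537.6,  21.7]), array([215.6, 166.3]), 86.7)
tcp [ 0.402 -0.295  0.289] delta [-324.2 -171.9   85.4] [-38.1  -2.3  -7.2] n 7
```

View pics/s11c.png

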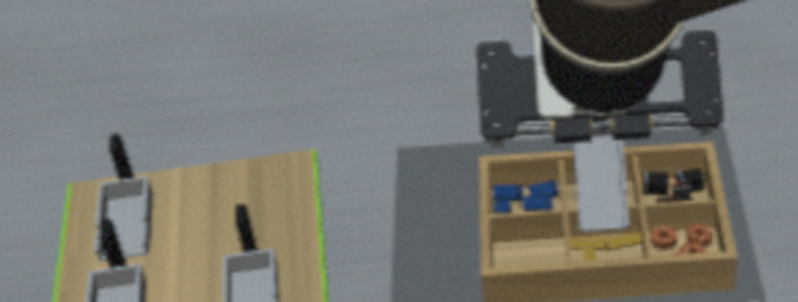

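The spacer dish is empty and the spacer is in its compartment (588,252). I'll carry the dish to the last place.

Emit:
{"method": "drive_tool", "body": {"moves": [[0,-26,-33,0,0,0,1],[0,-52,-66,0,0,0,1],[-20,-75,-52,-5,0,-1,1],[-60,-92,-32,-12,-0.5,-2,1],[-105,-108,-12,-19,-1,-3.5,1],[-150,-122,8,-26,-1.5,-5,1],[-200,-137,30,-33,-2,-6.2,1],[-250,-152,52,-38,-2.3,-7.2,1],[-295,-164,72,-38,-2.3,-7.2,1],[-318,-171,82,-38,-2.3,-7.2,1],[-324,-172,85,-38,-2.3,-7.2,1],[-324,-172,85,-38,-2.3,-7.2,1]]}}

```text
t: 41.78
eef_pos: [0.4023, -0.295, 0.2901]
ee_rot: [-3.14, 0.0, 1.643]
force: [0.4, 0.9, -0.8]
width: 0.0095
```

```bash
python3 -c "
from h import *
here();x,y=bd(-106,55);goal(x,y,.0505,94.2)"
```

```text
grasp [ 0.4021 -0.2951  0.1308] [-179.9    0.    94.1] F [ 0.4  0.9 -0.8] w 0.0095 t 41.775 q [-0.24  0.18 -0.53  0.   -0.87 -1.26]
tcp [ 0.402 -0.295  0.21 ] delta [ 0.1  0.1 80.3] [-0.1  0.  -0.1] n 2
```

Set it down, release, rise and move aside to clear the view.

Emit:
{"method": "drive_tool", "body": {"moves": [[0,0,40,0,0,0,1],[0,0,70,0,0,0,1],[0,0,80,0,0,0,1],[0,0,80,0,0,0,1],[0,0,80,0,0,0,0.5],[0,0,80,0,0,0,0.4],[0,0,80,0,0,0,0.4],[0,0,50,0,0,0,0.4],[0,0,0,0,0,0,0.2],[0,0,-60,0,0,0,0],[0,0,-120,0,0,0,0],[0,0,-120,0,0,0,0]]}}

```text
t: 43.28
eef_pos: [0.4035, -0.2956, 0.4154]
ee_rot: [3.134, 0.004, 1.644]
force: [0.4, 0.6, -0.5]
width: 0.0438
```

Emit:
{"method": "drive_tool", "body": {"moves": [[-50,0,0,0,0,0,0],[-110,0,0,0,0,0,0],[-170,0,0,0,0,0,0],[-230,0,0,0,0,0,0],[-290,0,0,0,0,0,0],[-350,0,0,0,0,0,0],[-350,0,0,0,0,0,0],[-350,0,0,0,0,0,0]]}}

```text
t: 44.28
eef_pos: [0.428, -0.6443, 0.4082]
ee_rot: [-3.138, -0.002, 1.643]
force: [-0.7, -0.1, 0.2]
width: 0.0437
```

```bash
python3 -c "
from h import *
here();tray()
f=grab_frame('scene');P=cloud(f);z=P[...,2];ok=f['range_z']>.3
for bx in(18,-106):
 for by in(-55,55):
  x,y=bd(bx,by);m=ok&(np.hypot(P[...,0]-x,P[...,1]-y)<.03)&(z>.05)&(z<.085);print(m.sum(),np.median(P[m],0).round(4) if m.any() else 0,np.round((x,y),4), P[m].max(0)[2:])
g=grab_frame('top')
a=cv2.resize(f['img'][130:250,80:370],None,fx=2.7,fy=2.7,interpolation=2)
b=cv2.resize(g['img'][160:275,265:525],(783,346-80),interpolation=2) if 0 else cv2.resize(g['img'][165:268,270:520],(783,270),interpolation=2)
cv2.imwrite('pics/f12.png',np.vstack([a[:,:783],b])[:,:,::-1])
"
```

```text
grasp [ 0.4274 -0.6441  0.2489] [-1.798e+02 -1.000e-01  9.410e+01] F [-0.7 -0.1  0.2] w 0.0437 t 44.275 q [-0.73  0.52  0.28  0.   -1.33 -0.77]
top (array([537.2,  20.9]), array([215.9, 156.5]), 87.0)
scene (array([539.1,  21.6]), array([215.5, 164.6]), 86.9)
58 [ 0.5377 -0.3941  0.0623] [ 0.534  -0.3955] [0.06832035]
49 [ 0.5355 -0.2855  0.0634] [ 0.5259 -0.2858] [0.06879992]
48 [ 0.4214 -0.4028  0.0622] [ 0.4103 -0.4046] [0.0671195]
44 [ 0.4107 -0.2944  0.0623] [ 0.4023 -0.2949] [0.0666105]
```

View pics/f12.png

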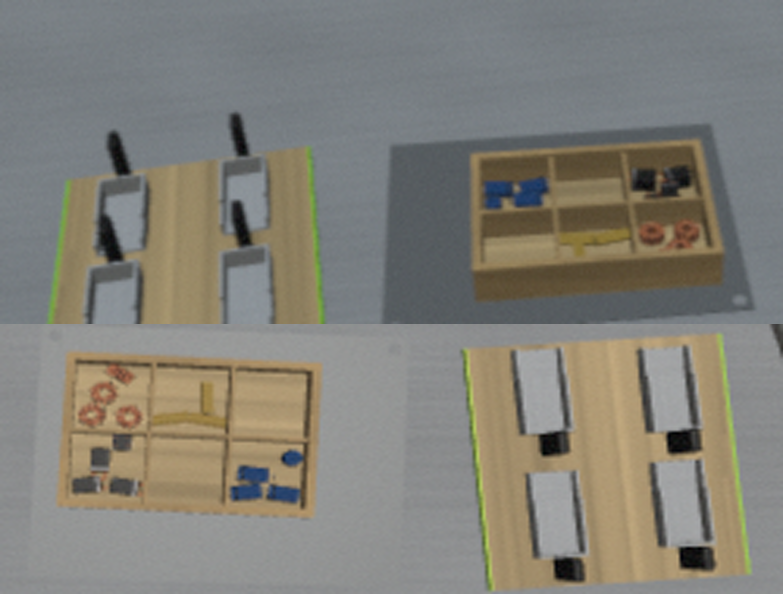

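The top crop shows every compartment correct: 4 chokes, 3 spacers, 4 relays and 4 capacitors, counting the stuck ones. All four empty dishes stand on the board. The knock left the tray about 20 and 27 mm off centre, so I'll re-measure the mat to see whether it needs correcting.

```bash
python3 -c "
from h import *
for n in('top','scene'):
  f=grab_frame(n);P=cloud(f);img=f['img'].astype(int);z=P[...,2]
  r=proj(f,[[.52,-.11,0]])[0].astype(int);ref=np.median(img[r[1]-3:r[1]+4,r[0]-3:r[0]+4].reshape(-1,3),0)
  b=cv2.blur(f['img'],(3,3)).astype(int)
  # intersect rays with z=0 for accuracy
  C=-R.from_rotvec(np.ravel(f['rvec'])).as_matrix().T@np.ravel(f['tvec'])
  Q=C+(P-C)*(C[2]/(C[2]-z))[...,None]
  m=(abs(b-ref).sum(-1)<18)&(f['range_z']>.3)&(abs(z)<.008)&(Q[...,0]>.33)&(Q[...,0]<.72)&(abs(Q[...,1])<.22)
  m=cv2.morphologyEx(m.astype(np.uint8),cv2.MORPH_OPEN,np.ones((3,3)))>0
  print(n,ref,rect(Q,big(m)))
"
```

```text
top [150. 151. 151.] (array([519.2,  -8.4]), array([329. , 264.8]), 88.9)
scene [87. 92. 96.] (array([520.1,  -5.4]), array([315. , 253.4]), 87.3)<string>:9: RuntimeWarning: divide by zero encountered in divide
<string>:9: RuntimeWarning: invalid value encountered in multiply
```

The tray's y offset reads 26–30 mm against the 35 mm limit. That is thin, so I'll gently push the tray back in y with closed fingers on the middle of its +y side wall.

```bash
python3 -c "
from h import *
goal(.545,.165,.15,177);"
```

```text
tcp [0.545 0.165 0.309] delta [797.5 176.  100.7] [ -0.1   0.  -82.8] n 14
```

Emit:
{"method": "drive_tool", "body": {"moves": [[60,14,7,0,0,-6,1],[797,176,50,0,0,-82.8,1],[797,176,50,0,0,-82.8,1],[797,176,50,0,0,-82.8,1],[797,176,50,0,0,-82.8,1],[797,176,50,0,0,-82.8,1],[797,176,50,0,0,-82.8,1],[797,176,50,0,0,-82.8,1],[797,176,50,0,0,-82.8,1],[797,176,50,0,0,-82.8,1],[797,176,50,0,0,-82.8,1],[797,176,50,0,0,-82.8,1]]}}

```text
t: 46.08
eef_pos: [0.5353, 0.0984, 0.3643]
ee_rot: [3.141, 0.0, 3.09]
force: [1.5, -0.1, 0.6]
width: 0.0003
```

```bash
python3 -c "
from h import *
here();tray(['scene']);goal(.544,.165,.10,177);goal(.544,.165,.032,177)"
```

```text
grasp [0.5353 0.0985 0.205 ] [180.   0. 177.] F [ 1.5 -0.1  0.6] w 0.0003 t 46.075 q [ 0.54  0.18 -0.34 -0.   -1.06 -0.59]
scene (array([539.2,  21.7]), array([216. , 163.2]), 86.7)
tcp [0.544 0.165 0.259] delta [ -4.2  61.3 104.5] [0.1 0.1 0.2] n 2
tcp [0.544 0.165 0.191] delta [ -4.2  61.2 172.5] [0.1 0.1 0.2] n 3
```

Emit:
{"method": "drive_tool", "body": {"moves": [[-4,61,60,0,0,0,1],[-4,61,60,0,0,0,1],[-4,61,60,0,0,0,1],[-4,61,110,0,0,0,1],[-4,61,150,0,0,0,1],[-4,61,172,0,0,0,1],[-4,61,172,0,0,0,1],[-4,61,172,0,0,0,1]]}}

```text
t: 47.12
eef_pos: [0.5435, 0.1565, 0.1931]
ee_rot: [3.141, 0.0, 3.089]
force: [0.2, -0.2, 0.1]
width: -0.0
```

```bash
python3 -c "
from h import *
here();goal(.542,.123,.032,177)"
```

```text
grasp [0.5435 0.1567 0.0338] [180.   0. 177.] F [ 0.2 -0.2  0.1] w -0.0 t 47.125 q [ 0.63  0.41 -0.48 -0.   -0.69 -0.68]
tcp [0.542 0.123 0.191] delta [ -0.3 -33.6   1.8] [ 0.  0. -0.] n 1
```

Push slowly in −y (tool −y), then measure.

Emit:
{"method": "drive_tool", "body": {"moves": [[0,-5,0,0,0,0,1],[0,-10,0,0,0,0,1],[0,-15,0,0,0,0,1],[0,-19,0,0,0,0,1],[0,-23,0,0,0,0,1],[0,-27,0,0,0,0,1],[0,-31,0,0,0,0,1],[0,-34,0,0,0,0,1],[0,-34,0,0,0,0,1]]}}

```text
t: 48.25
eef_pos: [0.5417, 0.1233, 0.1919]
ee_rot: [3.14, 0.0, 3.089]
force: [1.4, 3.5, 1.4]
width: 0.0
```

```bash
python3 -c "
from h import *
here();tray(['scene'])"
```

```text
grasp [0.5418 0.1235 0.0326] [179.9   0.  177. ] F [1.4 3.5 1.4] w 0.0 t 48.25 q [ 0.58  0.4  -0.5  -0.   -0.67 -0.63]
scene (array([538.3,   3.8]), array([214.2, 164.2]), 86.9)
```

Emit:
{"method": "drive_tool", "body": {"moves": [[0,-3,0,0,0,0,1],[0,-6,0,0,0,0,1],[0,-9,0,0,0,0,1],[0,-9,0,0,0,0,1],[0,10,0,0,0,0,1],[0,25,0,0,0,0,1],[0,25,-50,0,0,0,1],[0,25,-110,0,0,0,1],[-30,60,-150,0,0,0,1],[-30,100,-150,0,0,0,1],[-30,100,-150,0,0,0,1],[-30,100,-150,0,0,0,1]]}}

```text
t: 49.8
eef_pos: [0.5759, 0.2216, 0.3405]
ee_rot: [-3.14, -0.003, 3.09]
force: [-0.2, -0.3, -0.2]
width: 0.0006
```

```bash
python3 -c "
from h import *
here();tray()
f=grab_frame('scene');g=grab_frame('top')
a=cv2.resize(f['img'][120:300,80:480],(783,352),interpolation=2)
b=cv2.resize(g['img'][165:262,240:520],(783,246),interpolation=2)
cv2.imwrite('pics/f13.png',np.vstack([a,b])[:,:,::-1])
"
```

```text
grasp [0.5754 0.2213 0.1812] [-179.9   -0.2  177. ] F [-0.2 -0.3 -0.2] w 0.0006 t 49.8 q [ 0.68  0.31 -0.21 -0.   -1.05 -0.73]
top (array([536.8,  -6.6]), array([215.9, 156. ]), 87.1)
scene (array([537.9,  -5.3]), array([214.9, 164.4]), 87.4)
```

View pics/f13.png

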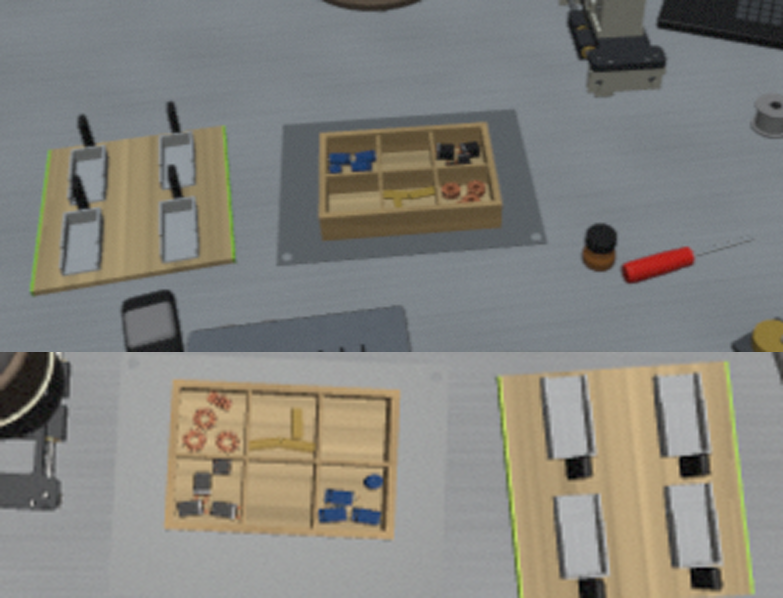

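The tray is now within about 1 mm of centre in y and about 20 mm in x, and square to the mat. All parts and dishes are in place, and the arm is clear. I'll hand in.

```bash
python3 -c "
from station import *
print(job_done())"
```

```text
the job is handed in; nothing more can be done
None
```

The job is handed in, finished at about 50 s of the 200 s allowed. My last checks show every goal met; the system gives no verdict.

**What I did:** I pinched the tray's near wall and slid it onto the mat. Then I tipped each dish by its spout over its compartment (chokes, capacitors, relays, spacer) and stood each empty dish on the board.

**What went wrong on the way:** The tray was knocked about 21 mm in x and 26 mm in y before the capacitor pour, and I did not notice until mid-pour. One capacitor caught on the side wall. I eased the dish sideways, which carried it into its compartment. Afterwards I pushed the tray back in y with closed fingers.

**Last checks:**
- **Tray:** it sits about 20 mm off the mat centre in x and about 1 mm in y, square within about 0.02 rad. The x offset is inside the 35 mm limit, and I left it uncorrected.
- **Parts:** all seven loose parts (2 relays, 2 capacitors, 1 spacer, 2 chokes) lie in their own compartments. One capacitor is standing on end there.
- **Dishes:** all four are empty and upright on the board.
- **Bystanders:** the jar, reel and screwdriver look unmoved in the last picture. I did not check the mouse separately.

**Disagreements:** the two cameras differed by about 1 mm on the tray. The mat-centre readings scattered by about 3 mm.

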